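# Punch tip inspection at the stereo microscope

### The job

Lock the punch carrier into its bench nest by swinging the yellow keeper bar fully shut, until it snaps into its detent. Then draw the red-headed punch out of its socket, lean it over to about 45 degrees from upright with its tip still the lower end, and bring the tip under the middle of the microscope lens, about 110 mm below the ring light, so that the tip's edge can be examined. Finish there, still holding the punch steady in the gripper, with the keeper left shut; do not touch the microscope, and leave the other two punches in their sockets and the bottle and the jar where they are.

Things in the scene. Friction and masses are not known exactly. Their poses are not given: they have to be found in the camera images.
- nest: Fixed aluminium bench nest: base plate 102 x 236 x 10 mm, low rails round the carrier (tops 25 mm above the bench). Origin on the bench under the centre of the carrier's socket block, z up; y along the row of sockets, -x is the keeper's side (roughly towards the robot). At x -40 mm stand two short posts: the keeper's pivot at y -88 and the catch with a spring ball at y +84 mm.
- keeper_hinge (a point): Point on the keeper's upright pivot axis, at bar height (45 mm above the bench).
- keeper (a joint): Keeper bar's angle (rad) about its upright pivot: 0 = shut at its stop, over the carrier's ledge along nest +y; grows to 1.1 as it swings out towards nest -x (counter-clockwise from above). It stays where left. From about 0.08 rad it must be pushed over a spring ball (about 4 N at the knob) that pushes it back out until 0.04 rad; below that the ball snaps it on into the detent.
- keeper_knob (a point): Centre of the top of the black knob on the keeper's free end: an upright round post 16 mm across, standing 46 mm up from the bar. Above the bench: knob top 91 mm, bar top 45 mm, bar underside 37 mm. The bar is yellow and 20 mm wide. The knob's axis is 196 mm from the pivot axis.
- carrier: White plastic punch carrier, loose in the nest: socket block 52 x 130 mm, 62 mm high, with a ledge 24 mm wide and 25 mm high along its -x side for the keeper. Origin at the centre of the block's underside (10 mm above the bench), axes as the nest's. Three round sockets, 21 mm across, 54 mm deep, at y -44, 0, +44 mm; block top 72 mm above the bench.
- punch_red: Punch to inspect: steel, red head, 133.5 mm long, about 0.27 kg. Origin at centre of tip face, z along its axis to the head. Diameters: tip 12 mm to z 20, barrel 19 mm from z 24 to 107, neck 15 mm to z 121, head 25 mm. Starts upright in one of the sockets, tip down, tip face 18 mm above the bench; 80 mm stands out of the block, head top 152 mm above the bench. Slides freely.
- punch_b: Another punch of the same size with a bare steel head, in another socket; leave it there.
- punch_c: Another punch of the same size with a bare steel head, in the third socket; leave it there.
- microscope: White stereo microscope, fixed: base plate 250 x 200 x 18 mm, origin at the centre of its underside, x from the lens to the pillar (roughly away from the robot). Pillar 25 mm across at x +90 mm; optical axis at x -30 mm; ring light's underside 210 mm above the bench, top about 440 mm. The eyepieces point away over the pillar; the robot's side is open.
- ringlight (a point): Centre of the lens, level with the underside of the white ring light (80 mm across), on the optical axis.
- focus (a point): The point to bring the tip to: on the optical axis, 110 mm below the ring light's underside, 100 mm above the bench.
- bottle: White solvent bottle with a red cap, 48 mm across and 115 mm high, standing on the bench; origin under its centre. Leave it.
- jar: Amber glass jar with a steel lid, 52 mm across and 55 mm high, standing on the bench; origin under its centre. Leave it.

How it is judged:
By the outcome, as a careful person would: the job done as asked, in the order asked, and still so for the second after the job is handed in, while the arm keeps its last pose, push and grip.
It also fails if it takes over 48 s, if anything falls off the work surface, if the arm or the gripper's body presses on something with over 40 N, if the wrist force passes 120 N, or if a joint passes its speed limit or range.

### The arm

A 6-joint arm with a two-finger parallel gripper is mounted at the origin on the work surface. World frame = base frame: x ahead of the robot, y to its left, z up, the work surface at z = 0. Lengths are in m, angles in degrees, forces in N, time in s.
With the tool pointing down it reaches from about 0.4 to 0.825 m from the base axis. Payload 7 kg.
Tool frame: the origin (TCP) lies midway between the tips of the shut fingers; the grasp point (between the pads) lies r.grip_depth behind it (r.grip_depth is the distance from the TCP to the grasp point, in m); z points along the fingers, y is the line along which they close (so a half turn about z gives the same grasp; the last joint's range is limited). The gripper opens to 88 mm and grips with 3 to 60 N. Pads are 19 mm wide; open, the fingers measure 130 mm over their backs; the gripper's body (78 mm by 193 mm) begins 47 mm behind the grasp point.
Start: joints at [90.361, 20.546, 0.682, 0, -70.136, -16.507], TCP at [0.188, 0.648, 0.227] pointing down, gripper open.
Joint ranges: [-176.03, 176.03], [-82.01, 121.73], [-58.28, 71.71], [-173.87, 95.51], [-174.79, -0.11], [-173.66, 173.66]. Speed limits (degrees/s): [136.94, 136.94, 172.46, 180, 180, 180].

### API

Orientations are given as [roll, pitch, yaw] about the fixed x, y, z axes, in that order (R = Rz(yaw) Ry(pitch) Rx(roll)).
In Python, from plant import r, viewer gives the robot as it stands (r), with the cameras (viewer).
- The arm moves only by the shell command python3 drive.py 'ROWS' [OPENING] [FORCE]. ROWS is a JSON list of rows, 1 to 12 of them, each of 6 numbers: dx, dy, dz in m, then a rotation vector rx, ry, rz in degrees; each row is the pose to reach, as a shift and turn from the pose commanded when the command began, along the tool's axes at that moment; what a row does not reach only later rows make up. A row lasts 1/12 s, in which the tool goes at most 0.0417 m and 7.16 degrees, less where a joint would pass 70% of its speed; a pose out of reach is approached as far as the arm can. OPENING is the finger opening in m, set as the command begins (- or left out keeps the last). The fingers move at their own pace and stop on an object; FORCE is the grip in N (left out, the last holds). Time passes only in rows, so rows that do not move let the fingers close. It prints the time, the measured TCP pose, the force, the opening and the grip force at its end.
- r.get_state(): the state, without advancing time (a new reading comes with each control period).
- viewer.capture(name): name is "scene" or "top"; returns a dict with "frame" (384x512x3 uint8, red, green, blue), "z_map" (384x512 float32, m along the optical axis (not along the pixel's ray), 0 where there is no reading), "fx", "fy", "cx", "cy" (pixels), "D" ([k1, k2, p1, p2, k3] as OpenCV has them; the pictures are not rectified), "cam_to_world" (4x4, takes a point from camera to world coordinates). Camera axes: x right, y down, z forward; pixel columns grow to the right and rows downward; lengths in m; the calibration is good to about 2 mm. A picture is of the moment at which its call begins.
- r.close_job(): hands the job in; it is judged then, once.
The state is a dict: "time_s": time; "joints": joint angles; "qd": joint speeds; "joint_torque": joint torques, N m; "tcp_pos": TCP position; "eef_rot": TCP orientation; "contact_force": force on the tool from outside, world axes, zero at the start; "moment": the same for the moment, N m; "gripper_width": finger opening in m; "gripper_force": force on a finger pad.
Only numpy, scipy, OpenCV 4.12 (cv2) and the standard library are available. Lean on these libraries where they do the work, as an engineer would, in place of code of your own. Each camera call takes 0.05 s, during which the arm holds its last target. There are 200 camera calls.

## Working session

There is one attempt and no reset: what is moved stays moved. The work goes in short steps, Python scripts to look and compute and a shell command to move; the robot and the scene stay as the last step left them, time stands still between calls to the robot, and variables do not carry over. Pictures are saved under pics/ and viewed, at most 10 in all, crops included, and the job is handed in when it is done.

```bash
ls; mkdir -p pics; cat > h.py <<'E'
import numpy as np, cv2
from plant import r, viewer
def cap(n):
    c=viewer.capture(n); return c
def pts(c,uv):
    K=np.array([[c['fx'],0,c['cx']],[0,c['fy'],c['cy']],[0,0,1.]])
    p=cv2.undistortPoints(np.array(uv,float).reshape(-1,1,2),K,np.array(c['D'],float)).reshape(-1,2)
    T=np.array(c['cam_to_world']); d=np.c_[p,np.ones(len(p))]@T[:3,:3].T
    return T[:3,3],d
def plane(c,uv,z):
    o,d=pts(c,uv); return o+d*((z-o[2])/d[:,2])[:,None]
def cloud(c):
    H,W=c['z_map'].shape; v,u=np.mgrid[:H,:W]
    o,d=pts(c,np.c_[u.ravel(),v.ravel()]); return (o+d*c['z_map'].reshape(-1,1)).reshape(H,W,3)
def tri(c1,a,c2,b):
    o1,d1=pts(c1,[a]);o2,d2=pts(c2,[b]);A=np.c_[d1[0],-d2[0]]
    s=np.linalg.lstsq(A,o2-o1,rcond=None)[0];p,q=o1+d1[0]*s[0],o2+d2[0]*s[1]
    return (p+q)/2,np.linalg.norm(p-q)
E
python3 - <<'E'
from h import *
for n in("scene","top"):
    c=cap(n);cv2.imwrite(f"pics/{n}0.png",cv2.resize(c['frame'][:,:,::-1],(800,600)))
    print(n,np.round(c['cam_to_world'],3).tolist(),c['fx'],(c['z_map']>0).mean())
    np.savez(f"{n}0.npz",**c)
print(r.get_state(),r.grip_depth)
E
```

```text
drive.py
pics
plant.py
scene [[0.629, 0.597, -0.498, 1.077], [0.777, -0.468, 0.421, -0.414], [0.019, -0.652, -0.758, 0.969], [0.0, 0.0, 0.0, 1.0]] 435.553929246901 0.9958038330078125
top [[0.016, -0.999, 0.047, 0.449], [-1.0, -0.015, 0.02, 0.036], [-0.02, -0.047, -0.999, 1.309], [0.0, 0.0, 0.0, 1.0]] 357.7179422270838 0.9959767659505209
{'time_s': 0.1, 'joints': array([ 9.03593798e+01,  2.05880140e+01,  6.38535831e-01, -1.51060274e-02,
       -7.01353110e+01, -1.65048501e+01]), 'qd': array([ 0.02935318, -0.04306327,  0.06352175,  0.05606113,  0.04893857,
        0.08589898]), 'joint_torque': array([-1.48266099e-03, -5.84166527e+01,  2.93747878e+01,  7.01554790e+00,
        1.00657847e-02, -5.52878294e-05]), 'tcp_pos': array([0.18764583, 0.6479443 , 0.22571324]), 'eef_rot': array([ 1.79914670e+02, -1.04739912e-02, -1.61506061e+01]), 'contact_force': array([-0.59643096,  0.32567168, -0.08823113]), 'moment': array([ 0.02479114, -0.03905403, -0.02222525]), 'gripper_force': 0.0, 'gripper_width': 0.08731322978310485} 0.0188
```

View pics/scene0.png

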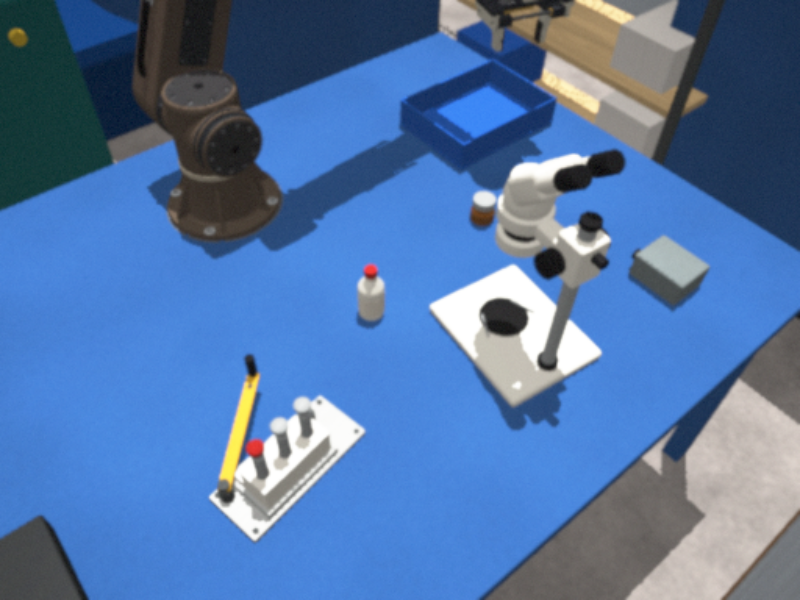

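View pics/top0.png

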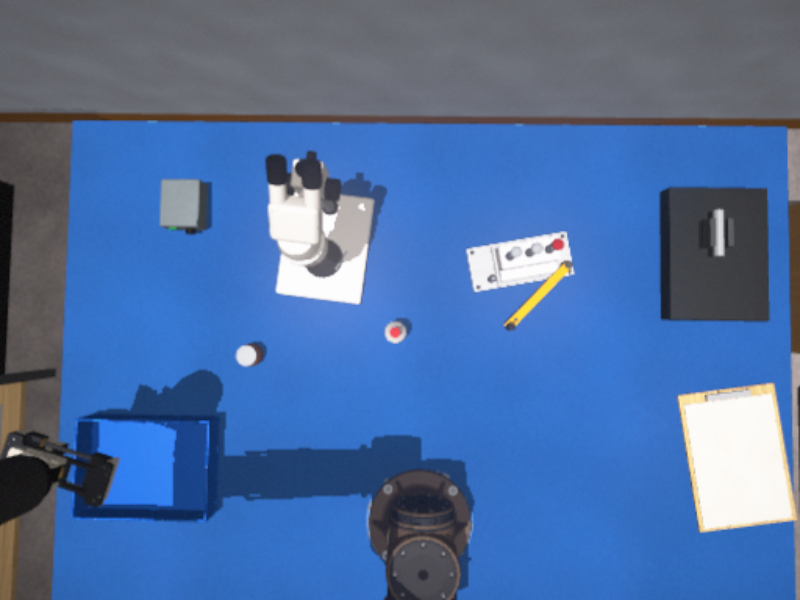

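The scene view (800×600) shows the red head at (256,448), the knob at (250,362), the pivot at (226,490), the bottle at (371,295) and the jar at (483,208). In the top view the red head is at (557,244), the knob at (511,326), the pivot at (568,266), the nest spans 468–575 × 232–292, and the microscope base corners are at about (373,198), (360,303) and (276,293).

```bash
cat > m.py <<'E'
from h import *
def load(n): return dict(np.load(n+"0.npz"))
s,t=load("scene"),load("top")
def blobs(c,lo,hi,box):
    hsv=cv2.cvtColor(c['frame'],cv2.COLOR_RGB2HSV); m=cv2.inRange(hsv,lo,hi)
    if lo[0]==0 and hi[0]<=10: m|=cv2.inRange(hsv,(170,lo[1],lo[2]),(180,255,255))
    b=np.zeros_like(m);x0,y0,x1,y1=[int(k*.64) for k in box];b[y0:y1,x0:x1]=m[y0:y1,x0:x1]
    return b
def cen(m):
    n,l,st,ce=cv2.connectedComponentsWithStats(m); i=1+np.argmax(st[1:,4]); return ce[i],st[i]
E
python3 - <<'E'
from m import *
np.set_printoptions(precision=4,suppress=True)
R=((0,130,90),(8,255,255));Y=((18,120,100),(35,255,255));K=((0,0,0),(180,255,60))
bx={'red':((235,430,275,465),(540,230,575,258),R),'cap':((355,260,385,280),(380,320,410,345),R),
'bar':((200,350,280,500),(490,250,590,340),Y),'knob':((240,345,262,376),(500,315,522,335),K)}
for k,(b1,b2,col) in bx.items():
    m1,m2=blobs(s,*col,b1),blobs(t,*col,b2)
    a,sa=cen(m1);b,sb=cen(m2); print(k,a,sa,b,sb,*tri(s,a,t,b))
    print('   depth pts', np.median(cloud(s)[m1>0],0),np.median(cloud(t)[m2>0],0))
    if k=='bar':
        P=plane(t,np.argwhere(m2)[:,::-1],.045); P=P[:,:2]; c0=P.mean(0); u=np.linalg.svd(P-c0)[2][0]; q=(P-c0)@u
        print('bar',c0,u,q.min(),q.max(),c0+u*q.min(),c0+u*q.max())
# nest plate & scope base top: white by depth in the top view
C=cloud(t); hsv=cv2.cvtColor(t['frame'],cv2.COLOR_RGB2HSV)
for nm,box,z in(('nest',(455,220,590,300),.010),('scope',(262,180,390,312),.018)):
    m=blobs(t,(0,0,70),(180,90,255),box); 
    cn=max(cv2.findContours(m,cv2.RETR_EXTERNAL,cv2.CHAIN_APPROX_NONE)[0],key=cv2.contourArea)
    P=plane(t,cn[:,0],z)[:,:2]; rc=cv2.minAreaRect(P.astype(np.float32)*1000); print(nm,rc, cv2.boxPoints(rc).tolist())
    v=np.zeros((384,512),np.uint8);
# crops
a=t['frame'][110:230,150:400,::-1]; b=s['frame'][120:360,120:400,::-1]
cv2.imwrite("pics/cr.png",np.vstack([cv2.resize(a,(750,360)),]))
E
```

```text
red [162.5843 286.4045] [157 282  11  10  89] [356.4571 156.0857] [354 153   6   7  35] [ 0.6199 -0.2761  0.1413] 0.0007191222132110932
   depth pts [ 0.6243 -0.2781  0.1506] [ 0.6191 -0.2732  0.1498]
cap [236.88 173.32] [233 170   8   8  50] [252.4138 212.2759] [250 210   6   6  29] [0.4313 0.0624 0.1061] 0.001710935586174723
   depth pts [0.4368 0.059  0.1128] [0.4317 0.0627 0.1135]
bar [152.8136 275.3423] [141 239  25  76 558] [344.6581 188.0184] [323 168  41  41 272] [ 0.5212 -0.2622  0.0361] 0.0007889002110240063
   depth pts [ 0.5286 -0.2647  0.0449] [ 0.5208 -0.262   0.0444]
bar [ 0.5206 -0.2605] [-0.7237  0.6901] -0.09112337389920382 0.10388377088533071 [ 0.5865 -0.3233] [ 0.4454 -0.1888]Traceback (most recent call last):
  File "<stdin>", line 8, in <module>
  File "m.py", line 10, in cen
    n,l,st,ce=cv2.connectedComponentsWithStats(m); i=1+np.argmax(st[1:,4]); return ce[i],st[i]
                                                       ~~~~~~~~~^^^^^^^^^^
    return _wrapfunc(a, 'argmax', axis=axis, out=out, **kwds)
    return bound(*args, **kwds)
ValueError: attempt to get argmax of an empty sequence
```

```bash
python3 - <<'E'
from m import *
np.set_printoptions(precision=4,suppress=True)
S,T=cloud(s),cloud(t)
def near(C,x,y,rad,z0,z1): return C[(np.hypot(C[...,0]-x,C[...,1]-y)<rad)&(C[...,2]>z0)&(C[...,2]<z1)]
for nm,C in(('S',S),('T',T)):
    for k,(x,y,rad,z0,z1) in dict(red=(.62,-.275,.025,.145,.17),knob=(.445,-.19,.04,.084,.11),pivot=(.585,-.32,.035,.05,.075)).items():
        p=near(C,x,y,rad,z0,z1)
        print(nm,k,len(p),*( (p.mean(0),p.min(0),p.max(0)) if len(p) else ()))
# punch heads in T
m=((T[...,2]>.143)&(T[...,2]<.16)&(T[...,1]<-.1)&(T[...,1]>-.4)).astype(np.uint8)
n,l,st,ce=cv2.connectedComponentsWithStats(m)
for i in range(1,n): print('head',st[i,4],ce[i],T[l==i].mean(0), plane(t,[ce[i]],.152))
# plates
for nm,box,z,bxw in(('nest',(455,220,590,300),.010,0),('scope',(262,180,390,312),.018,0)):
    m=blobs(t,(0,0,90),(180,90,255),box)
    m&=((T[...,2]<z+.3)).astype(np.uint8)*255
    cn=max(cv2.findContours(m,cv2.RETR_EXTERNAL,cv2.CHAIN_APPROX_NONE)[0],key=cv2.contourArea)
    P=plane(t,cn[:,0],z)[:,:2]; rc=cv2.minAreaRect(P.astype(np.float32)*1000); print(nm,rc)
# scope parts: base plate pts from both clouds, ringlight
for nm,C in(('S',S),('T',T)):
    p=C[(abs(C[...,2]-.018)<.004)&(abs(C[...,0]-.62)<.2)&(abs(C[...,1]-.2)<.17)][:,:2].astype(np.float32)*1000
    print(nm,'base',len(p),cv2.minAreaRect(p),p.min(0),p.max(0))
    p=C[(abs(C[...,2]-.008)<.006)&(abs(C[...,0]-.58)<.12)&(abs(C[...,1]+.22)<.15)][:,:2].astype(np.float32)*1000
    for z in (.2,.22,.24,.26,.3,.4):
        q=C[(abs(C[...,2]-z)<.01)&(abs(C[...,0]-.62)<.25)&(abs(C[...,1]-.2)<.25)]
        if len(q): print(nm,z,len(q),q.min(0),q.max(0))
a=t['frame'][110:230,150:400,::-1]; b=s['frame'][120:350,120:400,::-1]
cv2.imwrite("pics/cr.png",cv2.resize(b,(728,598)))
cv2.imwrite("pics/cr2.png",cv2.resize(a,(750,360)))
E
```

```text
S red 106 [ 0.6244 -0.276   0.1501] [ 0.6109 -0.2879  0.1454] [ 0.636  -0.2635  0.1542]
S knob 34 [ 0.4522 -0.1928  0.0891] [ 0.4432 -0.2     0.0848] [ 0.4591 -0.1852  0.0933]
S pivot 63 [ 0.5973 -0.3116  0.0588] [ 0.5657 -0.3348  0.05  ] [ 0.6123 -0.2895  0.0742]
T red 44 [ 0.6212 -0.2752  0.1498] [ 0.6092 -0.2852  0.1451] [ 0.6328 -0.2634  0.1541]
T knob 16 [ 0.4476 -0.1922  0.0905] [ 0.4424 -0.1978  0.0871] [ 0.4527 -0.1861  0.0974]
T pivot 22 [ 0.5988 -0.3057  0.0636] [ 0.5846 -0.3333  0.0502] [ 0.6101 -0.2894  0.0744]
head 46 [356.9783 155.4565] [ 0.621  -0.2752  0.1496] [[ 0.6206 -0.2746  0.152 ]]
head 46 [343.6304 157.8913] [ 0.6125 -0.2323  0.1492] [[ 0.6121 -0.2316  0.152 ]]
head 47 [330.3617 160.1915] [ 0.6043 -0.1893  0.1499] [[ 0.604  -0.1889  0.152 ]]
nest ((580.2485961914062, -227.1033935546875), (140.3345947265625, 237.58741760253906), 10.925721168518066)
scope ((642.9605712890625, 242.03515625), (229.66844177246094, 278.57427978515625), 83.31136322021484)
S base 4334 ((597.5326538085938, 175.1541748046875), (313.5281066894531, 308.890380859375), 83.32122039794922) [425.9478  36.0049] [767.0827 335.6734]
S 0.2 60 [0.7127 0.2054 0.1906] [0.7347 0.2249 0.2098]
S 0.22 224 [0.5716 0.1916 0.2101] [0.7347 0.2433 0.23  ]
S 0.24 228 [0.5691 0.189  0.2301] [0.7463 0.2433 0.2497]
S 0.26 301 [0.5703 0.1616 0.2501] [0.749  0.2386 0.2699]
S 0.3 600 [0.5719 0.1626 0.29  ] [0.7664 0.2771 0.31  ]
S 0.4 207 [0.6387 0.1773 0.39  ] [0.7139 0.2627 0.41  ]
T base 1998 ((630.1013793945312, 229.155517578125), (198.8267059326172, 248.5278778076172), 83.4043960571289) [497.6399 120.8306] [755.9443 339.7973]
T 0.22 21 [0.5613 0.1939 0.2129] [0.6126 0.2298 0.2297]
T 0.24 11 [0.5638 0.1935 0.2304] [0.6011 0.2197 0.235 ]
T 0.26 34 [0.557  0.1643 0.254 ] [0.7353 0.2537 0.2699]
T 0.3 180 [0.5613 0.1663 0.29  ] [0.763  0.2681 0.31  ]
T 0.4 249 [0.6281 0.1802 0.39  ] [0.6885 0.268  0.41  ]
```

View pics/cr.png

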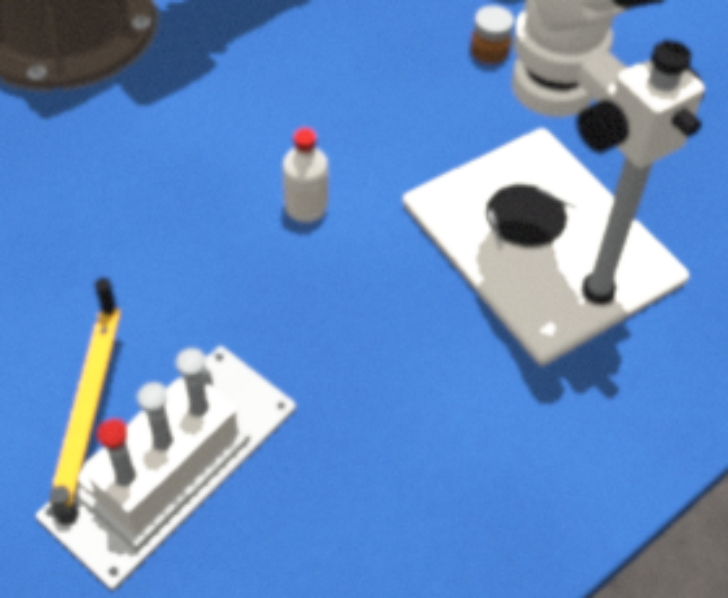

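View pics/cr2.png

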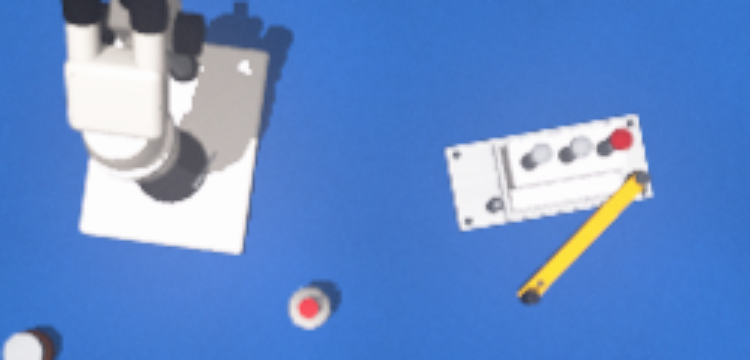

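The crops confirm it. The red punch is at the pivot end of the nest, the keeper is open by about 0.62 rad, the catch is at (495,203) in the second crop, and the lens is over the dark stage disc. Next I write a helper for tool-axis deltas.

```bash
cat > d.py <<'E'
import sys,json
from h import *
from scipy.spatial.transform import Rotation as Ro
np.set_printoptions(precision=4,suppress=True)
A=np.radians(10.97); N0=np.array([.6135,-.232]); 
def nest(x,y): return N0+np.array([np.cos(A)*x-np.sin(A)*y,np.sin(A)*x+np.cos(A)*y])/1000
def Rcur():
    s=r.get_state(); return np.array(s['tcp_pos']),Ro.from_euler('xyz',s['eef_rot'],degrees=True)
def delta(p,rpy,base=None):
    p0,R0=base or Rcur(); R1=Ro.from_euler('xyz',rpy,degrees=True)
    return np.r_[R0.inv().apply(np.array(p)-p0),(R0.inv()*R1).as_rotvec(degrees=True)]
E
python3 - <<'E'
from d import *
p=nest(-200,78); print(p)
for q,y in (((.36,.30,.24),-40),((.44,.0,.22),-79),((*p,.15),-79)): print(delta(q,[180,0,y]))
E
```

```text
[ 0.4023 -0.1935]
[ 0.2623  0.2863 -0.0138  0.0819 -0.0281 23.8494]
[ 0.4226  0.5522  0.0066  0.0709 -0.0562 62.8494]
[ 0.4402  0.7484  0.0769  0.0709 -0.0562 62.8494]
```

```bash
python3 drive.py '[[0.02,0.022,0,0,0,2],[0.06,0.066,0,0,0,6],[0.26,0.286,-0.01,0,0,24],[0.26,0.286,-0.01,0,0,24],[0.26,0.286,-0.01,0,0,24],[0.26,0.286,-0.01,0,0,24],[0.26,0.286,-0.01,0,0,24],[0.26,0.286,-0.01,0,0,24],[0.26,0.286,-0.01,0,0,24],[0.26,0.286,-0.01,0,0,24],[0.26,0.286,-0.01,0,0,24],[0.26,0.286,-0.01,0,0,24]]' 0 20
python3 - <<'E'
from d import *
for q,y in (((.44,.0,.22),-79),((*nest(-200,78),.15),-79)): print(delta(q,[180,0,y]))
E
```

```text
time_s: 1.1
tcp_pos: [0.3583, 0.3002, 0.2367]
eef_rot: [-180.0, 0.0, -40.3]
contact_force: [-0.2, 1.1, 1.1]
gripper_width: 0.0132
gripper_force: 0.0
[ 0.2564  0.1762  0.0166 -0.0212  0.0247 38.7115]
[ 0.3528  0.3482  0.0865 -0.0212  0.0247 38.7115]
```

```bash
python3 drive.py '[[0.02,0.015,0,0,0,3],[0.06,0.04,0,0,0,8],[0.256,0.176,0.01,0,0,38.7],[0.256,0.176,0.01,0,0,38.7],[0.256,0.176,0.01,0,0,38.7],[0.256,0.176,0.01,0,0,38.7],[0.256,0.176,0.01,0,0,38.7],[0.256,0.176,0.01,0,0,38.7],[0.256,0.176,0.01,0,0,38.7],[0.27,0.2,0.02,0,0,38.7],[0.29,0.24,0.04,0,0,38.7],[0.31,0.275,0.06,0,0,38.7]]'
python3 - <<'E'
from d import *
for z in(.15,.065): print(delta((*nest(-200,78),z),[180,0,-79]))
E
```

```text
time_s: 2.1
tcp_pos: [0.4199, -0.0994, 0.1811]
eef_rot: [-179.9, 0.0, -78.7]
contact_force: [-0.4, -0.3, 0.0]
gripper_width: -0.0001
gripper_force: 0.0
[ 0.0888  0.0357  0.031  -0.0917  0.0065  0.2931]
[ 0.0888  0.0359  0.116  -0.0917  0.0065  0.2931]
```

```bash
python3 drive.py '[[0.03,0.012,0,0,0,0],[0.06,0.025,0.01,0,0,0],[0.089,0.036,0.03,0,0,0.3],[0.089,0.036,0.06,0,0,0.3],[0.089,0.036,0.09,0,0,0.3],[0.089,0.036,0.115,0,0,0.3],[0.089,0.036,0.115,0,0,0.3],[0.089,0.036,0.115,0,0,0.3]]'
python3 - <<'E'
from d import *
p,_=Rcur();print(p)
s=cap("scene");t=cap("top")
a=cv2.resize(s['frame'][200:330,90:230,::-1],(560,520));cv2.imwrite("pics/a1.png",a)
b=cv2.resize(t['frame'][140:230,280:400,::-1],(600,450));cv2.imwrite("pics/b1.png",b)
th=np.linspace(.62,0,7)
for k in th:
    q=nest(-40-196*np.sin(k)-29,-88+196*np.cos(k)+6); print(round(k,2),delta((*q,.065),[180,0,-79])[:3])
E
```

```text
time_s: 2.77
tcp_pos: [0.4009, -0.1932, 0.0655]
eef_rot: [179.8, 0.0, -79.1]
contact_force: [-0.4, 0.1, 0.2]
gripper_width: 0.0003
gripper_force: 0.0
[ 0.4009 -0.1932  0.0655]
0.62 [ 0.0006 -0.0167  0.0025]
0.52 [-0.0103 -0.0337  0.0025]
0.41 [-0.0194 -0.0518  0.0025]
0.31 [-0.0266 -0.0707  0.0025]
0.21 [-0.0318 -0.0903  0.0025]
0.1 [-0.0349 -0.1103  0.0026]
0.0 [-0.036  -0.1305  0.0026]
```

View pics/a1.png

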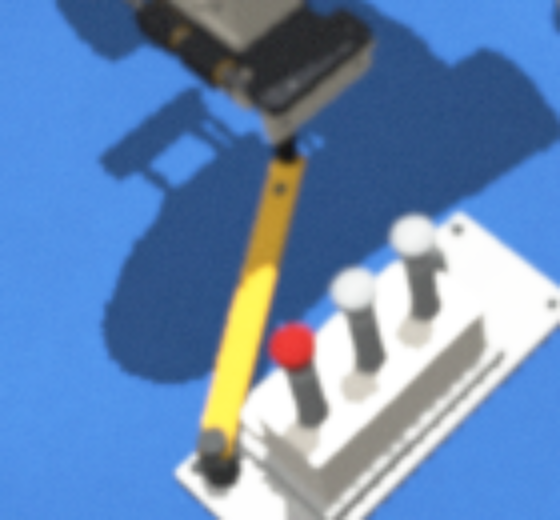

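The finger is just behind the knob (285,145), in line with it. Pushing along the arc now.

```bash
python3 drive.py '[[0,-0.009,0,0,0,0],[0.0006,-0.017,0,0,0,0],[-0.005,-0.025,0,0,0,0],[-0.0103,-0.0337,0,0,0,0],[-0.015,-0.043,0,0,0,0],[-0.0194,-0.0518,0,0,0,0],[-0.023,-0.061,0,0,0,0],[-0.0266,-0.0707,0,0,0,0],[-0.029,-0.08,0,0,0,0],[-0.0318,-0.0903,0,0,0,0],[-0.0334,-0.1,0,0,0,0],[-0.0345,-0.108,0,0,0,0]]'
python3 - <<'E'
from d import *
for k in(0.1,.05,0):
    q=nest(-40-196*np.sin(k)-29,-88+196*np.cos(k)+6); print(round(k,2),delta((*q,.065),[180,0,-79])[:3])
E
```

```text
time_s: 3.87
tcp_pos: [0.5022, -0.139, 0.0662]
eef_rot: [-180.0, -0.0, -79.1]
contact_force: [-1.1, 0.2, 0.4]
gripper_width: 0.0007
gripper_force: 0.7
0.1 [-0.0005 -0.003   0.0012]
0.05 [-0.0013 -0.0128  0.0012]
0 [-0.0016 -0.0226  0.0012]
```

```bash
python3 drive.py '[[0,-0.003,0,0,0,0],[-0.0005,-0.006,0,0,0,0],[-0.001,-0.009,0,0,0,0],[-0.001,-0.012,0,0,0,0],[-0.001,-0.015,0,0,0,0],[-0.0015,-0.017,0,0,0,0],[-0.0015,-0.019,0,0,0,0]]'
python3 - <<'E'
from d import *
s=cap("scene");t=cap("top")
a=cv2.resize(s['frame'][200:330,90:230,::-1],(560,520));cv2.imwrite("pics/a2.png",a)
st=r.get_state();print(st['tcp_pos'],st['contact_force'])
E
```

```text
time_s: 4.45
tcp_pos: [0.5154, -0.1353, 0.0658]
eef_rot: [179.6, 0.0, -79.2]
contact_force: [-15.9, -3.7, 12.5]
gripper_width: 0.0001
gripper_force: 8.4
[ 0.5155 -0.1353  0.0658] [-11.0352  -1.9886   8.9105]
```

View pics/a2.png

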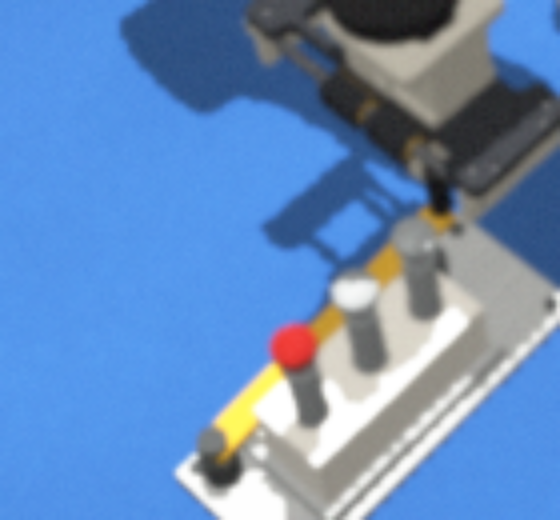

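The keeper looks nearly along the nest: knob at (437,195), pivot at (212,440). I back off and measure the angle.

```bash
python3 drive.py '[[0,0.01,0,0,0,0],[0,0.03,0,0,0,0],[0,0.06,0,0,0,0],[0,0.1,0,0,0,0],[0,0.13,-0.02,0,0,0],[0,0.13,-0.02,0,0,0]]'
cat > k.py <<'E'
from m import *
np.set_printoptions(precision=4,suppress=True)
def keeper():
  for n,box in(("top",(470,220,600,320)),("scene",(200,380,340,500))):
    c=cap(n); m=blobs(c,(16,110,50),(36,255,255),box)
    P=plane(c,np.argwhere(m)[:,::-1],.045)[:,:2]; c0=P.mean(0); u=np.linalg.svd(P-c0)[2][0]; u*=np.sign(u[1]); q=(P-c0)@u
    print(n,len(P),'bar ang-90',np.degrees(np.arctan2(u[1],u[0]))-90,q.min(),q.max(),c0+u*q.max())
    C=cloud(c)
    mm=(C[...,2]>.143)&(C[...,2]<.16)&(C[...,1]<-.1)&(C[...,1]>-.4)&(C[...,0]>.56)
    l,L=cv2.connectedComponents(mm.astype(np.uint8)); H=[C[L==i].mean(0) for i in range(1,l) if (L==i).sum()>15]
    H=sorted(H,key=lambda h:h[1]); print(np.array(H)); e=H[-1]-H[0]; print('row ang-90',np.degrees(np.arctan2(e[1],e[0]))-90)
    k=C[(C[...,2]>.083)&(C[...,2]<.1)&(abs(C[...,0]-.55)<.03)&(abs(C[...,1]+.13)<.03)]; print('knob',len(k),k.mean(0) if len(k) else '')
E
python3 -c "
from k import *
keeper()"
```

```text
time_s: 5.05
tcp_pos: [0.3869, -0.1596, 0.0879]
eef_rot: [-179.9, 0.0, -79.2]
contact_force: [0.0, 0.3, -0.6]
gripper_width: 0.0007
gripper_force: 0.0
top 267 bar ang-90 15.204639040716728 -0.09141987638557551 0.09728246828473922 [ 0.5382 -0.1407]
[[ 0.6208 -0.2752  0.1497]
 [ 0.6123 -0.2323  0.1502]
 [ 0.6044 -0.1894  0.1497]]
row ang-90 10.841541538048716
knob 16 [ 0.5385 -0.1374  0.0904]
scene 256 bar ang-90 15.503009812093737 -0.08114470126307952 0.1220055737593263 [ 0.5399 -0.1367]
[[ 0.6246 -0.2761  0.1498]
 [ 0.6168 -0.2335  0.1497]
 [ 0.6081 -0.1921  0.1487]]
row ang-90 11.112806137970196
knob 35 [ 0.542  -0.14    0.0893]
```

The bar still stands about 4.4° (0.077 rad) open: it stalled at the ball, and the upward force suggests the finger's tapered back wedged on the knob. I'll tilt the tool 25° so that only the tip pushes.

```bash
python3 - <<'E'
from d import *
R1=(Rcur()[1]*Ro.from_rotvec([25,0,0],degrees=True)).as_euler('xyz',degrees=True)
for x in(-120,-95,-60): print(x,delta((*nest(x,112),.07),R1))
E
```

```text
-120 [ 0.0015 -0.0836  0.0179 25.     -0.     -0.    ]
-95 [ 0.0015 -0.1086  0.018  25.     -0.     -0.    ]
-60 [ 0.0014 -0.1436  0.0182 25.     -0.     -0.    ]
```

```bash
python3 drive.py '[[0.001,-0.02,0,6,0,0],[0.001,-0.04,0,12,0,0],[0.001,-0.06,0.01,18,0,0],[0.001,-0.08,0.018,25,0,0],[0.001,-0.09,0.018,25,0,0],[0.001,-0.1,0.018,25,0,0],[0.001,-0.108,0.018,25,0,0],[0.001,-0.115,0.018,25,0,0],[0.001,-0.12,0.018,25,0,0],[0.001,-0.125,0.018,25,0,0],[0.001,-0.13,0.018,25,0,0],[0.001,-0.135,0.018,25,0,0]]'
python3 -c "
from d import *
d=Rcur()[0][:2]-N0;print(Ro.from_euler('z',-A).apply([*d,0])*1000)"
```

```text
time_s: 6.15
tcp_pos: [0.5211, -0.1345, 0.0667]
eef_rot: [-155.4, 0.1, -79.2]
contact_force: [-14.0, -2.0, 6.8]
gripper_width: 0.0006
gripper_force: 6.2
[-72.1433 113.3473   0.    ]
```

```bash
python3 drive.py '[[0,-0.002,-0.001,0,0,0],[0,-0.004,-0.002,0,0,0],[0,-0.005,-0.002,0,0,0],[0,-0.005,-0.002,0,0,0]]'
python3 -c "
from d import *
d=Rcur()[0][:2]-N0;print(Ro.from_euler('z',-A).apply([*d,0])*1000)
from k import keeper;keeper()"
```

```text
time_s: 6.48
tcp_pos: [0.5285, -0.1336, 0.0726]
eef_rot: [-155.0, -0.0, -79.1]
contact_force: [0.4, 0.3, 0.1]
gripper_width: 0.0005
gripper_force: 0.0
[-64.7351 112.7637   0.    ]
top 203 bar ang-90 12.595398652334495 -0.06972837739438374 0.0737646419715403 [ 0.5569 -0.183 ]
[[ 0.6207 -0.2753  0.1498]
 [ 0.6125 -0.2322  0.1494]
 [ 0.6044 -0.1894  0.1496]]
row ang-90 10.782089162987745
knob 0 
scene 218 bar ang-90 12.535980786344382 -0.08123649999975832 0.12183265914757516 [ 0.5495 -0.134 ]
[[ 0.6246 -0.276   0.1496]
 [ 0.6167 -0.2333  0.1494]
 [ 0.6078 -0.1921  0.149 ]]
row ang-90 11.351208370145144
knob 78 [ 0.5437 -0.1382  0.0888]
```

The force dropped to zero with a jump, so it snapped. I back off and check.

```bash
python3 - <<'E'
from d import *
print(delta((*nest(-110,113),.08),[180,0,-79]),delta((*nest(-130,60),.24),[180,0,-79]))
E
python3 drive.py '[[0,0.02,0.01,0,0,0],[0,0.04,0.02,-5,0,0],[0,0.05,0,-10,0,0],[0,0.05,-0.04,-16,0,0],[0,0.05,-0.08,-25,0,0],[0,0.04,-0.12,-25,0,0],[0,0.04,-0.15,-25,0,0],[0,0.04,-0.15,-25,0,0],[0,0.04,-0.15,-25,0,0]]' 0.088
python3 -c "
from k import keeper;keeper()
from d import *
c=cap('scene');cv2.imwrite('pics/a3.png',cv2.resize(c['frame'][200:330,90:230,::-1],(560,520)))"
```

```text
[ -0.0002   0.0376  -0.0259 -25.0424  -0.0394  -0.135 ] [  0.0529  -0.0121  -0.1793 -25.0424  -0.0394  -0.135 ]
time_s: 7.33
tcp_pos: [0.4315, -0.1524, 0.194]
eef_rot: [-179.6, -0.0, -79.1]
contact_force: [-0.1, 0.4, -0.4]
gripper_width: 0.0546
gripper_force: 0.0
top 268 bar ang-90 12.058992299354045 -0.09105447119161877 0.10352133189262365 [ 0.5471 -0.1329]
[[ 0.6208 -0.2753  0.1498]
 [ 0.6125 -0.2322  0.1496]
 [ 0.6044 -0.1891  0.15  ]]
row ang-90 10.799886259195745
knob 18 [ 0.5495 -0.1353  0.09  ]
scene 248 bar ang-90 11.692550360406472 -0.08411234121637065 0.12045200003882023 [ 0.5505 -0.1321]
[[ 0.6248 -0.2759  0.1501]
 [ 0.6166 -0.2333  0.1494]
 [ 0.6079 -0.192   0.1489]]
row ang-90 11.360618302217958
knob 38 [ 0.5523 -0.1373  0.0887]
```

View pics/a3.png

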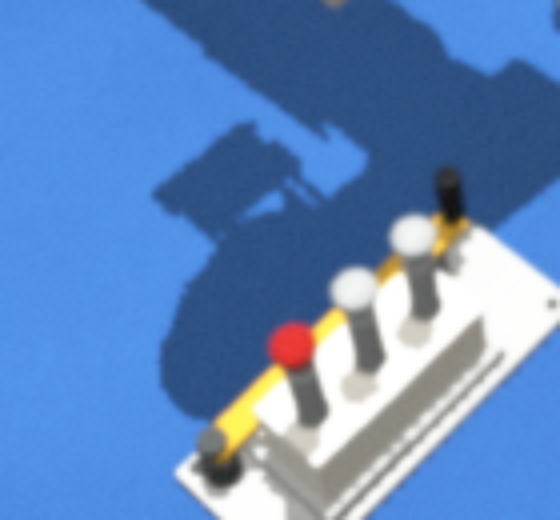

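The picture shows the bar along the carrier ledge, with the knob at (450,185) beyond the catch at (455,255). The measurement leaves 0–0.02 rad of doubt, so I push once more, gently, to confirm it's on the stop.

```bash
python3 drive.py '[[0,-0.01,0.04,5,0,0],[0,-0.02,0.08,12,0,0],[0,-0.03,0.11,19,0,0],[0,-0.04,0.124,25,0,0],[0,-0.06,0.124,25,0,0],[0,-0.06,0.124,25,0,0],[0,-0.06,0.124,25,0,0]]' 0
python3 - <<'E'
from d import *
p,R=Rcur();d=p[:2]-N0;print(Ro.from_euler('z',-A).apply([*d,0])*1000,p[2])
for x in(-80,-68,-60): print(x,delta((*nest(x,113),.07),R.as_euler('xyz',degrees=True)))
E
```

```text
time_s: 8.07
tcp_pos: [0.4883, -0.1414, 0.0659]
eef_rot: [-155.3, 0.0, -79.2]
contact_force: [-0.4, 0.5, 0.0]
gripper_width: 0.0307
gripper_force: 0.0
[-105.7038  112.7543    0.    ] 0.06587667641810341
-80 [-0.0003 -0.0251  0.007   0.      0.      0.    ]
-68 [-0.0003 -0.036   0.012   0.      0.      0.    ]
-60 [-0.0004 -0.0432  0.0154  0.      0.      0.    ]
```

```bash
python3 drive.py '[[0,0,0,0,0,0],[0,0,0,0,0,0],[0,0,0,0,0,0],[0,-0.01,0.003,0,0,0],[0,-0.02,0.005,0,0,0],[0,-0.03,0.009,0,0,0],[0,-0.036,0.012,0,0,0],[0,-0.038,0.013,0,0,0],[0,-0.040,0.0139,0,0,0]]'
python3 -c "
from d import *
p,R=Rcur();d=p[:2]-N0;print(Ro.from_euler('z',-A).apply([*d,0])*1000,p[2])"
python3 drive.py '[[0,-0.001,0.0005,0,0,0],[0,-0.002,0.001,0,0,0],[0,-0.003,0.0015,0,0,0]]'
python3 -c "
from d import *
p,R=Rcur();d=p[:2]-N0;print(Ro.from_euler('z',-A).apply([*d,0])*1000,p[2])"
```

```text
time_s: 8.82
tcp_pos: [0.5307, -0.133, 0.0712]
eef_rot: [-155.0, 0.0, -79.1]
contact_force: [-0.8, 0.8, -0.5]
gripper_width: 0.0006
gripper_force: 0.0
[-62.4153 112.9367   0.    ] 0.07115836051930029
time_s: 9.07
tcp_pos: [0.533, -0.1326, 0.071]
eef_rot: [-155.1, 0.0, -79.2]
contact_force: [-3.4, 0.5, 1.7]
gripper_width: 0.0002
gripper_force: 1.9
[-60.1412 112.8677   0.    ] 0.07103059422635903
```

```bash
python3 drive.py '[[0,-0.001,0.0005,0,0,0],[0,-0.002,0.001,0,0,0],[0,-0.003,0.0015,0,0,0],[0,-0.003,0.0015,0,0,0]]'
python3 -c "
from d import *
p,R=Rcur();d=p[:2]-N0;print(Ro.from_euler('z',-A).apply([*d,0])*1000,p[2])"
```

```text
time_s: 9.4
tcp_pos: [0.5336, -0.1324, 0.07]
eef_rot: [-155.3, 0.1, -79.2]
contact_force: [-12.3, -1.7, 8.8]
gripper_width: 0.0006
gripper_force: 6.0
[-59.5062 113.0016   0.    ] 0.07002292420665795
```

That is a hard stop: 0.6 mm of motion took the force from 3 to 12 N. The keeper is shut. Now to the red punch.

```bash
python3 drive.py '[[0,0.015,0,0,0,0],[0,0.04,0.01,-5,0,0],[0,0.05,0,-10,0,0],[0,0.05,-0.04,-16,0,0],[0,0.05,-0.08,-20,0,0],[0,0.04,-0.12,-25,0,0],[0,0.04,-0.15,-25,0,0],[0,0.04,-0.15,-25,0,0]]' 0.07
python3 - <<'E'
from d import *
print(Rcur()[0]);q=nest(0,-44);print(q)
for z in(.2,.095): print(delta((*q,z),[180,0,-79.03]))
E
```

```text
time_s: 10.07
tcp_pos: [0.4422, -0.1514, 0.1976]
eef_rot: [-179.5, -0.2, -79.1]
contact_force: [0.6, 0.0, 0.9]
gripper_width: 0.048
gripper_force: 0.0
[ 0.4422 -0.1514  0.1976]
[ 0.6219 -0.2752]
[ 0.1556 -0.153  -0.0004 -0.5395 -0.1889 -0.041 ]
[ 0.1553 -0.152   0.1046 -0.5395 -0.1889 -0.041 ]
```

```bash
python3 drive.py '[[0.02,-0.02,-0.01,0,0,0],[0.05,-0.05,-0.01,0,0,0],[0.08,-0.08,-0.01,0,0,0],[0.11,-0.11,-0.01,-0.3,-0.2,0],[0.14,-0.135,-0.01,-0.5,-0.2,0],[0.155,-0.153,-0.01,-0.5,-0.2,0],[0.155,-0.153,-0.01,-0.5,-0.2,0],[0.155,-0.153,-0.01,-0.5,-0.2,0]]'
python3 - <<'E'
from d import *
print(delta((*nest(0,-44),.095),[180,0,-79.03]))
s=cap('scene');t=cap('top')
a=cv2.resize(s['frame'][180:330,90:250,::-1],(640,600));cv2.imwrite("pics/a4.png",a)
E
```

```text
time_s: 10.73
tcp_pos: [0.6189, -0.2749, 0.1987]
eef_rot: [179.4, 0.2, -79.2]
contact_force: [0.2, 0.3, -0.2]
gripper_width: 0.0701
gripper_force: 0.0
[ 0.0013 -0.004   0.1036  0.592   0.2472 -0.1973]
```

View pics/a4.png

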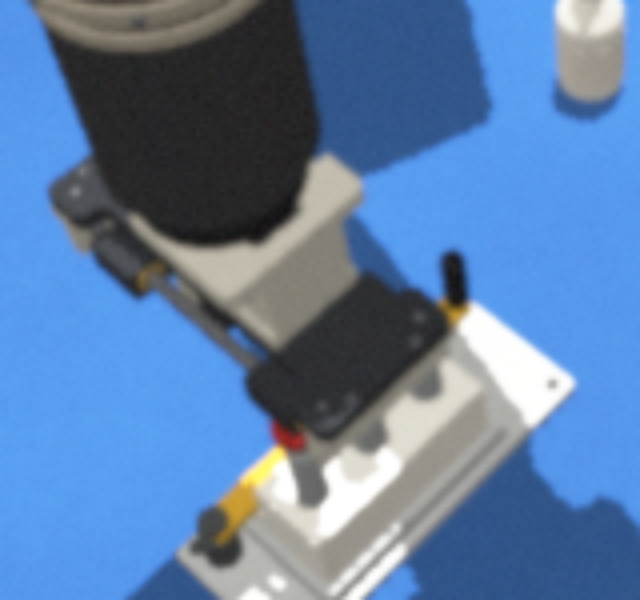

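The gripper is over the red punch (red head at (288,437)), with the keeper still shut under it. Descending while watching the force.

```bash
python3 drive.py '[[0.0005,-0.002,0.02,0.3,0.1,0],[0.0013,-0.003,0.045,0.6,0.2,0],[0.0013,-0.003,0.065,0.6,0.2,0],[0.0013,-0.003,0.08,0.6,0.2,0],[0.0013,-0.003,0.09,0.6,0.2,0],[0.0013,-0.003,0.098,0.6,0.2,0],[0.0013,-0.003,0.103,0.6,0.2,0],[0.0013,-0.003,0.103,0.6,0.2,0]]'
```

```text
time_s: 11.5
tcp_pos: [0.6205, -0.2744, 0.0971]
eef_rot: [-179.9, 0.0, -79.1]
contact_force: [-0.2, 0.1, -0.4]
gripper_width: 0.0698
gripper_force: 0.0
```

```bash
python3 drive.py '[[0,0,0,0,0,0],[0,0,0,0,0,0],[0,0,0,0,0,0],[0,0,0,0,0,0],[0,0,0,0,0,0],[0,0,0,0,0,0],[0,0,0,0,0,0],[0,0,0,0,0,0],[0,0,0,0,0,0],[0,0,0,0,0,0]]' 0 45
```

```text
time_s: 12.33
tcp_pos: [0.6209, -0.2747, 0.0974]
eef_rot: [-179.9, -0.0, -79.1]
contact_force: [0.1, 0.1, 1.2]
gripper_width: 0.0204
gripper_force: 45.0
```

```bash
python3 drive.py '[[0,0,-0.005,0,0,0],[0,0,-0.015,0,0,0],[0,0,-0.03,0,0,0],[0,0,-0.05,0,0,0],[0,0,-0.07,0,0,0],[0,0,-0.09,0,0,0],[0,0,-0.11,0,0,0],[0,0,-0.13,0,0,0],[0,0,-0.145,0,0,0],[0,0,-0.15,0,0,0],[0,0,-0.15,0,0,0]]'
python3 - <<'E'
from d import *
print(Rcur()[0])
from k import keeper; keeper()
# where's the red head now: tri
from m import blobs,cen
s=cap('scene');t=cap('top')
C=cloud(s);hsv=blobs(s,(0,130,90),(8,255,255),(0,0,800,600)); n,l,st,ce=cv2.connectedComponentsWithStats(hsv)
for i in range(1,n):
    if st[i,4]>20: print(st[i],np.median(C[l==i],0))
az=8;R=Ro.from_euler('z',az,degrees=True)*Ro.from_euler('y',-45,degrees=True)*Ro.from_euler('x',180,degrees=True)
print(R.as_matrix(),R.as_euler('xyz',degrees=True))
E
```

```text
time_s: 13.25
tcp_pos: [0.6211, -0.2749, 0.2494]
eef_rot: [-179.7, -0.1, -79.1]
contact_force: [0.2, -0.4, -3.5]
gripper_width: 0.0204
gripper_force: 45.0
[ 0.6211 -0.2749  0.2494]
top 62 bar ang-90 11.983084568224982 -0.018757078626307405 0.020522874456856136 [ 0.5791 -0.2814]
[]Traceback (most recent call last):
  File "<stdin>", line 3, in <module>
  File "k.py", line 11, in keeper
    H=sorted(H,key=lambda h:h[1]); print(np.array(H)); e=H[-1]-H[0]; print('row ang-90',np.degrees(np.arctan2(e[1],e[0]))-90)
                                                         ~^^^^
IndexError: list index out of range
```

```bash
cat > f.py <<'E'
from d import *
az=8;RF=Ro.from_euler('z',az,degrees=True)*Ro.from_euler('y',-45,degrees=True)*Ro.from_euler('x',180,degrees=True)
RP=RF.as_euler('xyz',degrees=True); Z=RF.as_matrix()[:,2]
E
python3 - <<'E'
from f import *
from m import blobs,load
for n in("scene","top"):
    c=load(n);C=cloud(c);m=(blobs(c,(0,0,100),(180,70,255),(420,255,610,415) if n=="scene" else (262,190,390,312))>0)&(abs(C[...,2]-.018)<.012)
    p=C[m][:,:2].astype(np.float32)*1000
    rc=cv2.minAreaRect(p);print(n,rc)
    b=blobs(c,(0,0,0),(180,120,70),(470,290,535,340) if n=="scene" else (295,235,350,280))
    m=(b>0)&(abs(C[...,2]-.018)<.012); p=plane(c,np.argwhere(m)[:,::-1],.018);print('disc',len(p),(p.min(0)+p.max(0))/2,np.ptp(p,0))
print(delta((.46,.0,.26),[180,0,-40]),delta((.42,.19,.19),RP))
E
```

```text
scene ((632.9838256835938, 227.621826171875), (202.02175903320312, 251.0853271484375), 83.24405670166016)
disc 480 [0.6025 0.2329 0.018 ] [0.0811 0.082  0.    ]
top ((629.077880859375, 230.38385009765625), (200.9154052734375, 250.77914428710938), 83.29420471191406)Traceback (most recent call last):
  File "<stdin>", line 8, in <module>
  File "h.py", line 11, in plane
    o,d=pts(c,uv); return o+d*((z-o[2])/d[:,2])[:,None]
        ~~~^^^^^^
  File "h.py", line 7, in pts
    p=cv2.undistortPoints(np.array(uv,float).reshape(-1,1,2),K,np.array(c['D'],float)).reshape(-1,2)
      ~~~~~~~~~~~~~~~~~~~^^^^^^^^^^^^^^^^^^^^^^^^^^^^^^^^^^^^^^^^^^^^^^^^^^^^^^^^^^^^^
cv2.error: OpenCV(4.12.0) /io/opencv/modules/calib3d/src/undistort.dispatch.cpp:347: error: (-215:Assertion failed) CV_IS_MAT(_src) && CV_IS_MAT(_dst) && (_src->rows == 1 || _src->cols == 1) && (_dst->rows == 1 || _dst->cols == 1) && _src->cols + _src->rows - 1 == _dst->rows + _dst->cols - 1 && (CV_MAT_TYPE(_src->type) == CV_32FC2 || CV_MAT_TYPE(_src->type) == CV_64FC2) && (CV_MAT_TYPE(_dst->type) == CV_32FC2 || CV_MAT_TYPE(_dst->type) == CV_64FC2) in function 'cvUndistortPointsInternal'
```

```bash
python3 -c "
from f import *
print(Rcur()[0],delta((.45,-.02,.26),[180,0,-35]),delta((.42,.19,.20),RP))"
```

```text
[ 0.6205 -0.2746  0.2477] [ -0.2821   0.1195  -0.0126  -0.1439  -0.0488 -44.1549] [ -0.494    0.1096   0.0475  33.9531  35.7064 -82.3033]
```

```bash
python3 drive.py '[[0,0.015,-0.01,0,0,0],[-0.005,0.04,-0.015,0,0,-3],[-0.02,0.07,-0.015,0,0,-8],[-0.05,0.095,-0.015,0,0,-14],[-0.085,0.11,-0.013,0,0,-20],[-0.12,0.12,-0.013,0,0,-26],[-0.155,0.12,-0.013,0,0,-32],[-0.19,0.12,-0.013,0,0,-38],[-0.22,0.12,-0.013,0,0,-44],[-0.25,0.12,-0.013,0,0,-44],[-0.272,0.12,-0.013,0,0,-44],[-0.282,0.12,-0.013,0,0,-44]]'
python3 -c "
from f import *
print(Rcur()[0],delta((.42,.17,.21),RP))
from k import keeper;keeper()"
```

```text
time_s: 14.3
tcp_pos: [0.4482, -0.0184, 0.2591]
eef_rot: [-180.0, 0.0, -35.0]
contact_force: [0.3, -0.5, -2.7]
gripper_width: 0.0207
gripper_force: 45.0
[ 0.4482 -0.0184  0.2591] [ -0.1313  -0.1381   0.0492  16.854   42.8243 -40.7849]
top 259 bar ang-90 10.975375645881684 -0.08828033764622968 0.09739777673406308 [ 0.5523 -0.141 ]
[[ 0.6124 -0.2319  0.1499]
 [ 0.6044 -0.1894  0.1496]]
row ang-90 10.723813865322867
knob 17 [ 0.5534 -0.1342  0.0904]
scene 225 bar ang-90 10.692963162063833 -0.08173613993060898 0.1201695010372841 [ 0.5551 -0.1337]
[[ 0.6167 -0.2333  0.1494]
 [ 0.6081 -0.1919  0.1489]]
row ang-90 11.78984716365045
knob 35 [ 0.5558 -0.1364  0.0891]
```

The keeper now measures 0° relative to the row, and the other punches are in place. Next: lean and move to the pre-focus pose.

```bash
python3 drive.py '[[-0.01,-0.01,0,1,3,-3],[-0.022,-0.023,0.008,2.8,7.1,-6.8],[-0.033,-0.035,0.012,4.2,10.7,-10.2],[-0.05,-0.052,0.018,6.3,16,-15.3],[-0.066,-0.069,0.025,8.4,21.4,-20.4],[-0.082,-0.086,0.031,10.5,26.8,-25.5],[-0.098,-0.104,0.037,12.6,32.1,-30.6],[-0.115,-0.12,0.043,14.7,37.5,-35.7],[-0.131,-0.138,0.049,16.9,42.8,-40.8],[-0.131,-0.138,0.049,16.9,42.8,-40.8],[-0.131,-0.138,0.049,16.9,42.8,-40.8],[-0.131,-0.138,0.049,16.9,42.8,-40.8]]'
python3 - <<'E'
from f import *
F=np.array([.6013,.2325,.100]);G=F-.0794*Z;p,R=Rcur()
print(p,p+R.as_matrix()[:,2]*.0794,G,delta(G-.1*np.array([.99,.139,0]),RP),delta(G,RP))
s=cap('scene');t=cap('top')
a=cv2.resize(s['frame'][80:280,170:420,::-1],(750,600));cv2.imwrite("pics/a5.png",a)
E
```

```text
time_s: 15.4
tcp_pos: [0.4572, 0.199, 0.3232]
eef_rot: [179.1, -41.3, 8.1]
contact_force: [-0.1, 0.0, -3.1]
gripper_width: 0.0219
gripper_force: 45.0
[0.4572 0.199  0.3232] [0.5093 0.2051 0.2636] [0.5457 0.2247 0.1561] [-0.1169 -0.0151  0.1194  0.8517  3.6648  0.1177] [-0.0418 -0.016   0.1854  0.8517  3.6648  0.1177]
```

View pics/a5.png

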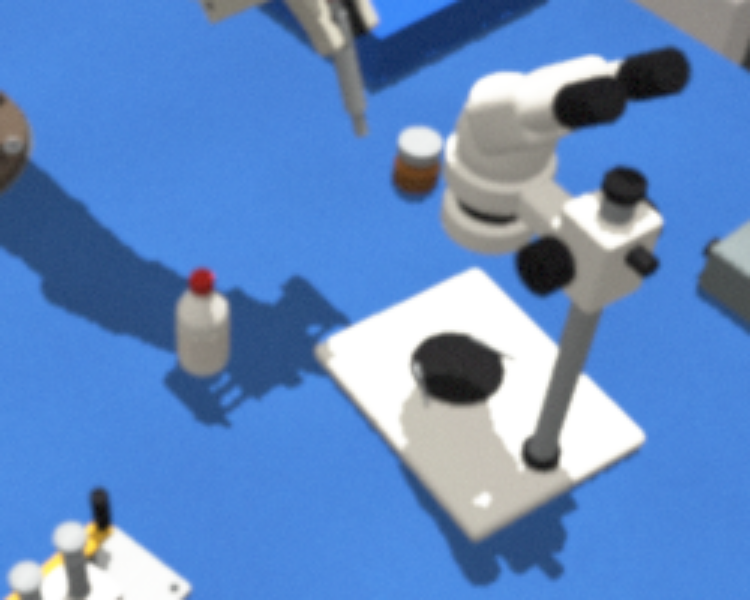

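The punch is held at a lean, with its tip at (362,130), but the pose came out higher than commanded. I check joints, and the tip in the images.

```bash
python3 - <<'E'
from f import *
st=r.get_state();print(st['joints'],st['gripper_width'])
p,R=Rcur();z=R.as_matrix()[:,2];tip=p+z*.0794
for n in('scene','top'):
    c=cap(n);T=np.array(c['cam_to_world']);K=np.array([[c['fx'],0,c['cx']],[0,c['fy'],c['cy']],[0,0,1.]])
    Ti=np.linalg.inv(T);uv=cv2.projectPoints(np.array([tip,p]),cv2.Rodrigues(Ti[:3,:3])[0],Ti[:3,3],K,np.array(c['D']))[0].reshape(-1,2)
    print(n,uv, ((uv[0]-[170,80])*3 if n=='scene' else ''))
E
```

```text
[ 62.9474 -21.3941 -58.2128  55.1942 -41.9404  -4.3717] 0.02213490850858657
scene [[300.4069 122.3269]
 [286.322   93.3477]] [391.2207 126.9807]
top [[203.0429 185.511 ]
 [201.3736 203.062 ]]
```

The tip is at crop (362,130), not the predicted (391,127), so the punch has swung a little in the grip towards upright. I tighten to 60 N and measure its true axis.

```bash
python3 drive.py '[[0,0,0,0,0,0],[0,0,0,0,0,0],[0,0,0,0,0,0]]' 0 60
cat > tip.py <<'E'
from f import *
def proj(c,P):
    T=np.linalg.inv(np.array(c['cam_to_world']));K=np.array([[c['fx'],0,c['cx']],[0,c['fy'],c['cy']],[0,0,1.]])
    return cv2.projectPoints(np.array(P,float),cv2.Rodrigues(T[:3,:3])[0],T[:3,3],K,np.array(c['D']))[0].reshape(-1,2)
def punch(L=.0982):
    p,R=Rcur();M=R.as_matrix();g=p-M[:,2]*r.grip_depth; print('tcp',p,'g',g)
    out=[]
    for n in('scene','top'):
        c=cap(n);C=cloud(c);q=C-g; 
        hsv=cv2.cvtColor(c['frame'],cv2.COLOR_RGB2HSV)
        # points in a slab about the tool's x-z plane, beyond the pads
        y=q@M[:,1];x=q@M[:,0];zz=q@M[:,2];rr=np.hypot(x,zz)
        m=(abs(y)<.013)&(rr>.035)&(rr<.115)&(zz>.0)
        a=np.degrees(np.arctan2(x[m],zz[m])); print(n,m.sum(),'angle in grip',np.percentile(a,[10,50,90]) if m.sum() else '', 'reach',rr[m].max() if m.sum() else '')
        for phi in(0,-5,-10,-15,-20,5,10,15,20):
            d=M[:,2]*np.cos(np.radians(phi))+M[:,0]*np.sin(np.radians(phi)); out.append((n,phi,proj(c,[g+d*L])[0].round(1)))
    return out
E
python3 -c "
from tip import *
for o in punch(): print(*o)"
```

```text
time_s: 15.85
tcp_pos: [0.4569, 0.1985, 0.3221]
eef_rot: [179.2, -41.2, 7.9]
contact_force: [0.4, -0.4, -2.5]
gripper_width: 0.0216
gripper_force: 60.0
tcp [0.4569 0.1985 0.3221] g [0.4446 0.1971 0.3362]
scene 147 angle in grip [-22.4761 -16.8396 -12.5085] reach 0.10100503799484743
top 36 angle in grip [-19.6664 -16.1016 -14.4051] reach 0.10255804410033832
scene 0 [300.2 122.6]
scene -5 [297.9 123. ]
scene -10 [295.6 123.2]
scene -15 [293.1 123.1]
scene -20 [290.7 122.7]
scene 5 [302.4 121.9]
scene 10 [304.4 121. ]
scene 15 [306.4 119.7]
scene 20 [308.1 118.2]
top 0 [203.1 185.7]
top -5 [203.7 188.1]
top -10 [204.2 190.5]
top -15 [204.7 193.1]
top -20 [205.2 195.7]
top 5 [202.6 183.5]
top 10 [202.  181.4]
top 15 [201.4 179.5]
top 20 [200.8 177.8]
```

The punch has turned about 17° in the grip, so its lean is about 24°. I'll tilt the tool to about 62°, heading in line with the arm (22°), and stage on the −y side where reach is better, moving smoothly.

```bash
cat > g.py <<'E'
from tip import *
F=np.array([.6013,.2325,.100]);L=.0982
def goal(az,tilt,phi,off=(0,0,0)):
    R=Ro.from_euler('z',az,degrees=True)*Ro.from_euler('y',-tilt,degrees=True)*Ro.from_euler('x',180,degrees=True);M=R.as_matrix()
    d=M[:,2]*np.cos(np.radians(phi))+M[:,0]*np.sin(np.radians(phi))
    g=F-L*d+np.array(off); p=g+M[:,2]*r.grip_depth
    return p,R.as_euler('xyz',degrees=True),np.degrees(np.arccos(-d[2]))
E
python3 - <<'E'
from g import *
for a in((22,45,-17,(-.01,-.17,.12)),(22,62,-17,(0,-.15,.04)),(22,62,-17)):
    p,e,l=goal(*a);print(p,l,delta(p,e))
E
```

```text
[0.5609 0.0502 0.2934] 27.999999999999996 [  0.0432   0.1604   0.0784  10.4232   3.8523 -10.276 ]
[0.5523 0.0627 0.2006] 45.0 [-0.023   0.1459  0.1436 11.8908 20.7593 -8.6684]
[0.5523 0.2127 0.1606] 45.0 [-0.0339 -0.0033  0.1852 11.8908 20.7593 -8.6684]
```

```bash
python3 drive.py '[[0.003,0.01,0.005,1,0.3,-1],[0.008,0.028,0.014,2,0.7,-2],[0.013,0.048,0.023,3,1.1,-3],[0.018,0.067,0.033,4.2,1.5,-4.2],[0.023,0.086,0.042,5.5,2,-5.5],[0.028,0.105,0.051,6.8,2.5,-6.8],[0.033,0.123,0.06,8,3,-8],[0.038,0.14,0.068,9,3.4,-9],[0.041,0.152,0.074,9.8,3.7,-9.7],[0.043,0.16,0.078,10.4,3.9,-10.3],[0.043,0.16,0.078,10.4,3.9,-10.3]]'
python3 - <<'E'
from g import *
punch();print(r.get_state()['joints'])
p,e,l=goal(22,62,-17,(0,-.15,.04));print(p,delta(p,e))
E
```

```text
time_s: 16.87
tcp_pos: [0.5606, 0.0497, 0.2925]
eef_rot: [-179.9, -45.0, 21.8]
contact_force: [0.4, 0.2, -1.1]
gripper_width: 0.0215
gripper_force: 60.0
tcp [0.5606 0.0497 0.2925] g [0.5483 0.0448 0.3058]
scene 152 angle in grip [-23.9421 -17.6454 -14.0639] reach 0.10167610039663186
top 37 angle in grip [-17.9705 -14.7188 -11.9041] reach 0.09653401851252243
[ 26.3587 -14.8495 -49.9142  17.5598 -10.4227  69.6123]
[0.5523 0.0627 0.2006] [-0.069  -0.0142  0.0635  0.0468 16.9263 -0.0124]
```

```bash
python3 drive.py '[[-0.004,-0.001,0.004,0,0,0],[-0.014,-0.003,0.012,0,1.5,0],[-0.026,-0.005,0.023,0,4,0],[-0.038,-0.008,0.034,0,6.5,0],[-0.05,-0.01,0.045,0,9,0],[-0.06,-0.013,0.054,0,11.5,0],[-0.066,-0.014,0.06,0,14,0],[-0.069,-0.014,0.0635,0,16,0],[-0.069,-0.014,0.0635,0,17,0],[-0.069,-0.014,0.0635,0,17,0]]'
python3 - <<'E'
from g import *
punch();print(r.get_state()['joints'])
p,e,l=goal(22,62,-17,(0,-.15,.04));print(p,delta(p,e))
E
```

```text
time_s: 17.8
tcp_pos: [0.5163, 0.0365, 0.2475]
eef_rot: [179.6, -59.1, 22.1]
contact_force: [-0.9, -1.9, -3.4]
gripper_width: 0.0215
gripper_force: 60.0
tcp [0.5163 0.0365 0.2475] g [0.5013 0.0306 0.2571]
scene 149 angle in grip [-26.2309 -19.8503 -16.259 ] reach 0.1008852791326688
top 62 angle in grip [-21.491  -19.1267 -15.7975] reach 0.10515697049768596
[ 21.4893 -16.3637 -47.26   -35.9915  -0.1766 126.0621]
[0.5523 0.0627 0.2006] [-0.0172 -0.0104  0.06    0.3388  3.0392 -0.1837]
```

Joint 5 is at its end, so the tool can't tilt past the forearm line in this heading. Bending the wrist sideways (heading about −10°) gives room. I stage there.

```bash
python3 - <<'E'
from g import *
for a in((-10,60,-19,(-.05,-.08,.08)),(-10,64,-19,(-.03,-.04,.04)),(-10,64,-19)):
    p,e,l=goal(*a);print(p,l,delta(p,e))
E
```

```text
[0.5039 0.1609 0.2447] 40.999999999999986 [  0.016   -0.1195   0.0297 -27.2315   1.0107  16.0612]
[0.5196 0.2016 0.2012] 44.999999999999986 [ -0.006   -0.1516   0.0775 -27.7839   4.9087  15.1056]
[0.5496 0.2416 0.1612] 44.999999999999986 [ -0.0183  -0.1778   0.1346 -27.7839   4.9087  15.1056]
```

```bash
python3 drive.py '[[0.001,-0.006,0.002,-1.5,0,1],[0.003,-0.018,0.005,-4,0.1,2.4],[0.005,-0.032,0.008,-7,0.2,4.2],[0.007,-0.046,0.011,-10,0.3,6],[0.009,-0.06,0.015,-13,0.5,8],[0.011,-0.074,0.018,-16,0.6,10],[0.013,-0.088,0.022,-19.5,0.7,11.8],[0.014,-0.1,0.025,-23,0.8,13.6],[0.015,-0.112,0.028,-25.5,0.9,15],[0.016,-0.12,0.03,-27,1,16],[0.016,-0.12,0.03,-27,1,16],[0.016,-0.12,0.03,-27,1,16]]'
python3 - <<'E'
from g import *
punch();print(r.get_state()['joints'])
for a in((-10,64,-19,(-.03,-.04,.04)),(-10,64,-19)):
    p,e,l=goal(*a);print(p,l,delta(p,e))
E
```

```text
time_s: 18.9
tcp_pos: [0.603, -0.0055, 0.4078]
eef_rot: [-168.0, -77.5, -11.4]
contact_force: [1.7, 0.1, -2.9]
gripper_width: 0.0216
gripper_force: 60.0
tcp [ 0.603  -0.0055  0.4078] g [ 0.5846 -0.0058  0.4118]
scene 279 angle in grip [-28.4064 -23.6085 -20.7069] reach 0.10236107892497266
top 95 angle in grip [-54.4677 -46.2043 -42.5377] reach 0.10724794408275128
[  0.7693 -17.09   -29.7986 -85.8125  -0.1136 173.2232]
[0.5196 0.2016 0.2012] 44.999999999999986 [ -0.2227  -0.1981  -0.0333 -10.5909 -13.0027   1.0202]
[0.5496 0.2416 0.1612] 44.999999999999986 [ -0.2567  -0.2361   0.0053 -10.5909 -13.0027   1.0202]
```

The wrist went through its singular point to joint limits. I recover by reducing the tilt (heading in line with the arm) so joint 4 comes back, then come at the scope with a sideways bend from the start.

```bash
python3 - <<'E'
from g import *
R=lambda az,t:(Ro.from_euler('z',az,degrees=True)*Ro.from_euler('y',-t,degrees=True)*Ro.from_euler('x',180,degrees=True)).as_euler('xyz',degrees=True)
print(delta((.57,0,.38),R(0,35)))
E
```

```text
[ -0.0288  -0.0044  -0.0265  -1.7169 -42.2562  -1.9904]
```

```bash
python3 drive.py '[[-0.001,0,-0.001,0,-2,0],[-0.004,0,-0.003,0,-6,0],[-0.008,-0.001,-0.007,0,-11,0],[-0.012,-0.002,-0.011,0,-16,0],[-0.016,-0.002,-0.015,-1,-22,-1],[-0.02,-0.003,-0.018,-1,-28,-1],[-0.024,-0.004,-0.022,-1,-34,-1],[-0.028,-0.004,-0.026,-1.7,-40,-2],[-0.029,-0.004,-0.026,-1.7,-42,-2],[-0.029,-0.004,-0.026,-1.7,-42,-2],[-0.029,-0.004,-0.026,-1.7,-42,-2],[-0.029,-0.004,-0.026,-1.7,-42,-2]]'
python3 - <<'E'
from g import *
punch();print(r.get_state()['joints'])
R=lambda az,t:(Ro.from_euler('z',az,degrees=True)*Ro.from_euler('y',-t,degrees=True)*Ro.from_euler('x',180,degrees=True)).as_euler('xyz',degrees=True)
for q in ((.48,.10,.34),(.47,.18,.30)): print(delta(q,R(-10,35)))
E
```

```text
time_s: 20.0
tcp_pos: [0.5715, -0.0562, 0.8949]
eef_rot: [20.4, -67.5, 162.2]
contact_force: [0.7, -0.9, -2.7]
gripper_width: 0.0216
gripper_force: 60.0
tcp [ 0.5715 -0.0562  0.8949] g [ 0.554  -0.0575  0.8882]
scene 0 angle in grip  reach 
top 570 angle in grip [-37.3929 -34.0275 -31.115 ] reach 0.09823251154226419
[ -3.2761 -27.1341  -2.8181 -68.6557  -7.2425 164.1584]
[ -0.4647  -0.2335  -0.2773  -8.8759 -77.0853  11.3585]
[ -0.4882  -0.3183  -0.2961  -8.8759 -77.0853  11.3585]
```

```bash
python3 - <<'E'
from g import *
R=lambda az,t:(Ro.from_euler('z',az,degrees=True)*Ro.from_euler('y',-t,degrees=True)*Ro.from_euler('x',180,degrees=True)).as_euler('xyz',degrees=True)
print(delta((.55,0,.5),R(0,35)))
E
```

```text
[ -0.3554  -0.1118  -0.1601   1.4623 -76.6533   8.2845]
```

```bash
python3 drive.py '[[-0.01,-0.003,-0.005,0,-4,0.4],[-0.03,-0.01,-0.014,0.1,-10,1],[-0.06,-0.02,-0.027,0.2,-16,1.6],[-0.09,-0.03,-0.04,0.4,-22,2.3],[-0.12,-0.04,-0.054,0.5,-28,3],[-0.15,-0.05,-0.068,0.6,-34,3.7],[-0.18,-0.06,-0.081,0.8,-40,4.3],[-0.21,-0.07,-0.095,0.9,-46,5],[-0.24,-0.08,-0.108,1,-52,5.6],[-0.27,-0.09,-0.122,1.1,-58,6.3],[-0.3,-0.1,-0.135,1.2,-64,7],[-0.33,-0.105,-0.149,1.4,-70,7.6]]'
python3 - <<'E'
from g import *
punch();print(r.get_state()['joints'])
R=lambda az,t:(Ro.from_euler('z',az,degrees=True)*Ro.from_euler('y',-t,degrees=True)*Ro.from_euler('x',180,degrees=True)).as_euler('xyz',degrees=True)
for q in ((.55,0,.5),(.48,.10,.40)): print(delta(q,R(-10,35)))
E
```

```text
time_s: 21.1
tcp_pos: [0.4517, -0.0505, 1.0282]
eef_rot: [47.1, -55.9, 140.3]
contact_force: [-0.4, -0.0, -2.0]
gripper_width: 0.0219
gripper_force: 60.0
tcp [ 0.4517 -0.0505  1.0282] g [ 0.4348 -0.0543  1.0211]
scene 0 angle in grip  reach 
top 1334 angle in grip [-64.5367 -57.8095 -54.9123] reach 0.10645858694364695
[-15.0885 -32.1899   8.5621 -60.3007 -29.5482 161.8373]
[ -0.4617  -0.2623  -0.1026  -5.3414 -80.7479  28.7397]
[ -0.4783  -0.3965  -0.184   -5.3414 -80.7479  28.7397]
```

The local IK strayed from the singular pose and the arm now points up, in free space. I'll fit a small kinematic model from the recorded joint/pose pairs, so that I can pick a sound way back and a feasible final pose.

```bash
cat > kin.py <<'E'
import numpy as np,itertools
from scipy.optimize import least_squares
from scipy.spatial.transform import Rotation as Ro
D=[([90.361,20.546,.682,0,-70.136,-16.507],[.18765,.64794,.2257],[179.91,-.01,-16.15]),
([62.9474,-21.3941,-58.2128,55.1942,-41.9404,-4.3717],[.4572,.199,.3232],[179.1,-41.3,8.1]),
([26.3587,-14.8495,-49.9142,17.5598,-10.4227,69.6123],[.5606,.0497,.2925],[-179.9,-45,21.8]),
([21.4893,-16.3637,-47.26,-35.9915,-.1766,126.0621],[.5163,.0365,.2475],[179.6,-59.1,22.1]),
([.7693,-17.09,-29.7986,-85.8125,-.1136,173.2232],[.603,-.0055,.4078],[-168,-77.5,-11.4]),
([-3.2761,-27.1341,-2.8181,-68.6557,-7.2425,164.1584],[.5715,-.0562,.8949],[20.4,-67.5,162.2]),
([-15.0885,-32.1899,8.5621,-60.3007,-29.5482,161.8373],[.4517,-.0505,1.0282],[47.1,-55.9,140.3])]
def fk(q,P,sg):
    e=lambda a,t:Ro.from_euler(a,t,degrees=True)
    R=e('z',q[0]);p=np.array([0,0,P[0]])+R.apply([P[1],P[2],0])
    R=R*e('y',q[1]);p=p+R.apply([0,0,P[3]])
    R=R*e('y',-q[2]);p=p+R.apply([0,0,P[4]])
    R=R*e('x',sg[0]*q[3]);p=p+R.apply([P[5],0,0])
    R=R*e('y',-q[4]);p=p+R.apply([P[6],P[7],P[8]])
    R=R*e('x',sg[1]*q[5]+P[9])*e('y',90)   # tool z along flange x
    return p,R
def res(P,sg): 
    o=[]
    for q,p,w in D:
        a,R=fk(q,P,sg);o+=list(a-p)+list((R.inv()*Ro.from_euler('xyz',w,degrees=True)).as_rotvec()*.3)
    return np.array(o)
if __name__=="__main__":
    best=None
    for sg in itertools.product((1,-1),(1,-1)):
        for t0 in(-90,0,90,180):
            f=least_squares(res,[.3,0,0,.6,0,.6,.2,-.19,0,t0],args=(sg,))
            if best is None or f.cost<best[0]: best=(f.cost,sg,f.x)
    print(best[0],best[1],best[2].round(4));print(res(best[2],best[1]).reshape(-1,6).round(3))
    np.savez('kin.npz',P=best[2],sg=best[1])
E
python3 kin.py
```

```text
4.2814903862755814e-05 (-1, -1) [ 1.995000e-01  5.200000e-03 -1.800000e-03  6.008000e-01 -1.600000e-03
  4.604000e-01  3.769000e-01 -1.893000e-01 -1.900000e-03  2.700056e+02]
[[-0.001 -0.     0.002 -0.     0.    -0.   ]
 [ 0.    -0.002 -0.     0.     0.    -0.001]
 [-0.     0.001  0.001  0.    -0.     0.001]
 [ 0.001  0.002 -0.     0.     0.001 -0.001]
 [ 0.001  0.001 -0.004  0.     0.003  0.   ]
 [-0.002 -0.001  0.004  0.001 -0.002  0.001]
 [ 0.001 -0.002 -0.002  0.001  0.     0.001]]
```

The fit is good to about 2 mm: the wrist has a 189 mm sideways offset. Now I search for a feasible final pose and a joint-smooth way back.

```bash
cat > ik.py <<'E'
from g import *
import kin
k=np.load('kin.npz');KP,SG=k['P'],k['sg']
lo=np.array([-176.03,-82.01,-58.28,-173.87,-174.79,-.11]);lo[5]=-173.66
hi=np.array([176.03,121.73,71.71,95.51,-.11,173.66])
def FK(q): return kin.fk(q,KP,SG)
def IK(p,e,q0):
    T=Ro.from_euler('xyz',e,degrees=True)
    def f(q):
        a,R=FK(q);return np.r_[(a-p)*10,(R.inv()*T).as_rotvec()*3]
    s=least_squares(f,np.clip(q0,lo+.2,hi-.2),bounds=(lo,hi));return s.x,s.cost
def margin(q): return min((q-lo).min(),(hi-q).min())
from scipy.optimize import least_squares
E
python3 - <<'E'
from ik import *
rng=np.random.default_rng(0)
for tilt,phi in((45,0),(52,-7),(60,-15)):
  for az in range(-40,81,15):
    p,e,l=goal(az,tilt,phi);best=None
    for q0 in ([40,-5,-40,10,-20,50],[60,-5,-50,50,-40,0],[10,0,-40,-40,-40,100],[20,10,-40,-100,-40,150]):
        q,c=IK(p,e,q0)
        if c<1e-5 and (best is None or margin(q)>margin(best)): best=q
    print(tilt,az,None if best is None else (best.round(0),round(margin(best),1)))
E
```

```text
45 -40 (array([ 62.,  20., -44.,  57., -55., -58.]), np.float64(14.6))
45 -25 (array([ 55.,  13., -56.,  79., -45., -60.]), np.float64(2.6))
45 -10 None
45 5 None
45 20 None
45 35 None
45 50 (array([ 14.,   6., -26., -54., -31., 167.]), np.float64(6.9))
45 65 None
45 80 None
52 -40 (array([ 63.,  22., -46.,  63., -60., -65.]), np.float64(12.5))
52 -25 (array([ 55.,  16., -58.,  87., -51., -69.]), np.float64(0.0))
52 -10 None
52 5 None
52 20 None
52 35 (array([ 17.,   3., -32., -71., -15., 172.]), np.float64(1.7))
52 50 None
52 65 None
52 80 None
60 -40 (array([ 65.,  26., -48.,  67., -65., -72.]), np.float64(10.7))
60 -25 None
60 -10 None
60 5 None
60 20 None
60 35 None
60 50 None
60 65 None
60 80 None
```

```bash
python3 - <<'E'
from ik import *
seeds=[[40,-5,-40,10,-20,50],[60,-5,-50,50,-40,0],[10,0,-40,-40,-40,100],[20,10,-40,-100,-40,0],[0,0,-30,-90,-60,0],[60,20,-40,60,-60,-60],[20,10,-40,-60,-30,-20],[0,20,-20,-150,-60,-60]]
for tilt,phi in((45,0),(55,-10)):
  for az in range(-70,121,10):
   for fl in(0,180):
    p,e,l=goal(az,tilt,phi);e=(Ro.from_euler('xyz',e,degrees=True)*Ro.from_euler('z',fl,degrees=True)).as_euler('xyz',degrees=True);best=None
    for q0 in seeds:
        q,c=IK(p,e,q0)
        if c<1e-5 and (best is None or margin(q)>margin(best)): best=q
    if best is not None: print(tilt,az,fl,best.round(0),round(margin(best),1))
E
```

```text
45 -70 0 [ 60.  33. -16.  34. -76. -59.] 41.8
45 -70 180 [ 60.  33. -16.  34. -76. 121.] 41.8
45 -60 0 [ 62.  29. -26.  40. -69. -58.] 32.7
45 -60 180 [ 62.  29. -26.  40. -69. 122.] 32.7
45 -50 0 [ 63.  24. -35.  48. -62. -58.] 23.5
45 -50 180 [ 63.  24. -35.  48. -62. 122.] 23.5
45 -40 0 [ 62.  20. -44.  57. -55. -58.] 14.6
45 -40 180 [ 62.  20. -44.  57. -55. 122.] 14.6
45 -30 0 [ 58.  15. -52.  70. -49. -59.] 6.3
45 -30 180 [ 58.  15. -52.  70. -49. 121.] 6.3
45 40 0 [ 27.   3. -33. -43. -13. 142.] 13.3
45 40 180 [ 27.   3. -33. -43. -13. -38.] 13.3
45 50 0 [ 14.   6. -26. -54. -31. 167.] 6.9
45 50 180 [ 14.   6. -26. -54. -31. -13.] 30.5
45 60 180 [  8.  10. -20. -55. -43.  -2.] 38.2
45 70 180 [  5.  15. -14. -54. -53.   6.] 43.8
45 80 0 [   4.   19.   -8.  -51.  -62. -168.] 5.4
45 80 180 [  4.  19.  -8. -51. -62.  12.] 49.8
45 90 0 [   3.   23.   -2.  -49.  -70. -163.] 10.2
45 90 180 [  3.  23.  -2. -49. -70.  17.] 56.1
45 100 0 [   4.   28.    4.  -46.  -78. -159.] 14.5
45 100 180 [  4.  28.   4. -46. -78.  21.] 62.5
45 110 0 [   6.   32.   11.  -43.  -85. -155.] 18.5
45 110 1
[... 1094 characters left out ...]
6.] 32.0
55 60 0 [  -2.   14.  -21.  -70.  -50. -161.] 12.2
55 60 180 [ -2.  14. -21. -70. -50.  19.] 37.4
55 70 0 [  -4.   18.  -15.  -66.  -60. -159.] 14.6
55 70 180 [ -4.  18. -15. -66. -60.  21.] 43.6
55 80 0 [  -3.   23.   -8.  -61.  -68. -157.] 16.7
55 80 180 [ -3.  23.  -8. -61. -68.  23.] 50.2
55 90 0 [  -3.   27.   -1.  -57.  -76. -155.] 18.7
55 90 180 [ -3.  27.  -1. -57. -76.  25.] 57.1
55 100 0 [  -1.   31.    6.  -54.  -84. -153.] 20.7
55 100 180 [ -1.  31.   6. -54. -84.  27.] 64.3
55 110 0 [   1.   36.   13.  -51.  -92. -151.] 22.7
55 110 180 [  1.  36.  13. -51. -92.  29.] 58.4
55 120 0 [   3.   40.   21.  -48.  -99. -149.] 24.9
55 120 180 [  3.  40.  21. -48. -99.  31.] 51.1
```

Coming from the −y side (heading 60°–70°, tool turned half round) has ample margins, and its joints are close to the present ones. Plan: go there with the tool nearly upright, loosen the grip slightly so the punch hangs plumb, regrip at 60 N, then lean.

```bash
cat > st.py <<'E'
from ik import *
def ori(az,t): return (Ro.from_euler('z',az,degrees=True)*Ro.from_euler('y',-t,degrees=True)*Ro.from_euler('x',180,degrees=True)*Ro.from_euler('z',180,degrees=True)).as_euler('xyz',degrees=True)
def toward(qt,n,fr):
    q0=np.array(r.get_state()['joints'])
    for f in fr:
        q=q0+(qt-q0)*f; p,R=FK(q); a,b=FK(q0)   # model to model
        v=np.r_[b.inv().apply(p-a),(b.inv()*R).as_rotvec(degrees=True)]
        print(round(f,2),q.round(0),p.round(3),'row',v.round(3))
E
python3 - <<'E'
from st import *
qA,c=IK(np.array([.50,.0,.32]),ori(60,8),[0,5,5,-20,-85,20]);print(qA.round(1),c)
toward(qA,3,(.1,.2,.3,.45,.7,1))
E
```

```text
[ 18.1  -1.5 -12.4  -5.6 -73.2 -46.7] 1.534072212567177e-27
0.1 [-12. -29.   6. -55. -34. 141.] [ 0.505 -0.042  0.947] row [-0.084 -0.041  0.019  6.159 -8.299 19.449]
0.2 [ -8. -26.   4. -49. -38. 120.] [ 0.545 -0.027  0.864] row [ -0.165  -0.086   0.027   9.729 -18.873  38.364]
0.3 [ -5. -23.   2. -44. -43.  99.] [ 0.574 -0.012  0.779] row [ -0.241  -0.135   0.023  10.103 -31.36   56.282]
0.45 [ -0. -18.  -1. -36. -49.  68.] [0.592 0.01  0.653] row [ -0.346  -0.206  -0.004   3.244 -52.434  80.067]
0.7 [  8. -11.  -6. -22. -60.  16.] [0.571 0.026 0.467] row [ -0.485  -0.298  -0.092 -32.454 -85.215 105.724]
1 [ 18.  -1. -12.  -6. -73. -47.] [0.5  0.   0.32] row [  -0.586   -0.336   -0.217 -107.963  -87.342  102.141]
```

```bash
python3 - <<'E'
from st import *
qA,c=IK(np.array([.50,.0,.32]),ori(80,8),[0,5,5,-20,-85,0]);print(qA.round(1),c);np.save('qA.npy',qA)
toward(qA,3,(.08,.16,.24,.32,.4))
E
```

```text
[ 16.6   0.4  -9.8  -7.4 -76.3 -25. ] 4.598398001946994e-22
0.08 [-13. -30.   7. -56. -33. 147.] [ 0.496 -0.043  0.964] row [-0.067 -0.032  0.018  5.344 -6.4   13.925]
0.16 [-10. -27.   6. -52. -37. 132.] [ 0.533 -0.032  0.899] row [ -0.132  -0.068   0.028   9.3   -14.199  27.609]
0.24 [ -7. -24.   4. -48. -41. 117.] [ 0.561 -0.02   0.831] row [ -0.196  -0.106   0.03   11.613 -23.273  40.846]
0.32 [ -5. -22.   3. -43. -45. 102.] [ 0.581 -0.007  0.763] row [ -0.256  -0.145   0.024  12.01  -33.452  53.4  ]
0.4 [ -2. -19.   1. -39. -48.  87.] [0.593 0.005 0.695] row [ -0.313  -0.184   0.011  10.204 -44.501  65.012]
```

```bash
python3 drive.py '[[-0.022,-0.011,0.006,1.8,-2.1,4.6],[-0.045,-0.021,0.012,3.6,-4.2,9.3],[-0.067,-0.032,0.018,5.3,-6.4,13.9],[-0.089,-0.044,0.021,6.6,-9,18.5],[-0.11,-0.056,0.025,8,-11.6,23],[-0.132,-0.068,0.028,9.3,-14.2,27.6],[-0.153,-0.081,0.029,10,-17.2,32],[-0.175,-0.093,0.03,10.8,-20.2,36.4],[-0.196,-0.106,0.03,11.6,-23.3,40.8],[-0.216,-0.119,0.028,11.8,-26.7,45],[-0.236,-0.132,0.026,11.9,-30,49.2],[-0.256,-0.145,0.024,12,-33.5,53.4]]'
python3 - <<'E'
from st import *
q=np.load('qA.npy');print(r.get_state()['joints'])
toward(q,3,(.1,.2,.3,.4,.5))
E
```

```text
time_s: 22.2
tcp_pos: [0.5813, -0.0048, 0.7645]
eef_rot: [-110.5, -60.8, -47.4]
contact_force: [1.4, 0.9, -3.1]
gripper_width: 0.0218
gripper_force: 60.0
[ -4.3643 -21.7067   2.5812 -42.9444 -44.2855 101.4098]
0.1 [ -2. -19.   1. -39. -47.  89.] [0.592 0.006 0.704] row [-0.05   0.021  0.023 -1.911 -7.28  11.294]
0.2 [ -0. -17.   0. -36. -51.  76.] [0.597 0.014 0.648] row [ -0.101   0.041   0.041  -5.4   -14.192  22.338]
0.3 [  2. -15.  -1. -32. -54.  63.] [0.596 0.021 0.593] row [ -0.152   0.06    0.052 -10.457 -20.515  33.007]
0.4 [  4. -13.  -2. -29. -57.  51.] [0.591 0.026 0.541] row [ -0.201   0.078   0.058 -17.051 -26.009  43.169]
0.5 [  6. -11.  -4. -25. -60.  38.] [0.581 0.028 0.493] row [ -0.247   0.095   0.059 -25.112 -30.414  52.686]
```

```bash
python3 drive.py '[[-0.02,0.008,0.009,-0.8,-2.9,4.5],[-0.042,0.018,0.019,-1.6,-6,9.5],[-0.063,0.026,0.028,-2.8,-9,14],[-0.084,0.034,0.035,-4,-11.9,18.6],[-0.105,0.043,0.042,-6,-14.8,23.2],[-0.126,0.05,0.047,-8,-17.4,27.8],[-0.148,0.058,0.051,-10,-20,32],[-0.168,0.066,0.054,-12.5,-22.3,36.3],[-0.188,0.073,0.057,-15.3,-24.6,40.5],[-0.209,0.081,0.058,-18.5,-26.8,44.8],[-0.23,0.089,0.059,-22,-28.7,49],[-0.247,0.095,0.059,-25.1,-30.4,52.7]]'
python3 - <<'E'
from st import *
q=np.load('qA.npy');print(r.get_state()['joints'])
toward(q,3,(.25,.5,.75,1))
E
```

```text
time_s: 23.2
tcp_pos: [0.5814, 0.028, 0.4946]
eef_rot: [-136.1, -0.6, -51.4]
contact_force: [-0.8, 0.6, -2.4]
gripper_width: 0.0217
gripper_force: 60.0
[  6.3527 -10.7417  -3.6685 -24.7996 -60.2165  37.7563]
0.25 [  9.  -8.  -5. -20. -64.  22.] [0.565 0.027 0.438] row [-0.01   0.048  0.03  -9.478 -1.586 13.122]
0.5 [ 11.  -5.  -7. -16. -68.   6.] [0.545 0.022 0.391] row [ -0.019   0.095   0.051 -19.336  -0.37   25.817]
0.75 [ 14.  -2.  -8. -12. -72.  -9.] [0.522 0.013 0.351] row [ -0.026   0.139   0.064 -29.034   3.772  37.864]
1 [ 17.   0. -10.  -7. -76. -25.] [ 0.5  -0.    0.32] row [ -0.03    0.179   0.068 -37.961  10.885  49.036]
```

```bash
python3 drive.py '[[-0.003,0.016,0.01,-3,-0.6,4.4],[-0.007,0.032,0.02,-6.3,-1.2,8.8],[-0.01,0.048,0.03,-9.5,-1.6,13.1],[-0.013,0.064,0.037,-12.8,-1.2,17.3],[-0.016,0.08,0.044,-16,-0.8,21.6],[-0.019,0.095,0.051,-19.3,-0.4,25.8],[-0.021,0.11,0.055,-22.5,1,29.8],[-0.024,0.125,0.06,-25.8,2.4,33.8],[-0.026,0.139,0.064,-29,3.8,37.9],[-0.027,0.152,0.065,-32,6.2,41.6],[-0.029,0.166,0.067,-35,8.5,45.3],[-0.03,0.179,0.068,-38,10.9,49]]'
cat > pm.py <<'E'
from st import *
# punch axis: cloud points near the grasp, below the fingers
def axis():
    p,R=Rcur();M=R.as_matrix();g=p-M[:,2]*r.grip_depth;P=[]
    for n in('scene','top'):
        C=cloud(cap(n));q=(C-g)@M; x,y,z=q[...,0],q[...,1],q[...,2];rr=np.hypot(x,z)
        m=(abs(y)<.014)&(rr>.035)&(rr<.12)&(z>-.03)
        a=np.degrees(np.arctan2(x[m],z[m]))
        if m.sum()<8: print(n,'few',m.sum());continue
        Q=q[m];c=Q.mean(0);u=np.linalg.svd(Q-c)[2][0];u*=np.sign(u@c); w=M@u
        print(n,m.sum(),'phi(x,z) med',np.median(a).round(1),'line u',u,'lean',np.degrees(np.arccos(-w[2])).round(1),'reach',np.percentile(rr[m],99).round(4), 'far end',(g+M@Q[np.argmax(rr[m])]))
    print('tcp',p,R.as_euler('xyz',degrees=True),'g',g)
E
python3 -c "
from pm import *
axis()"
```

```text
time_s: 24.2
tcp_pos: [0.5011, -0.001, 0.322]
eef_rot: [-179.7, 7.9, -99.9]
contact_force: [-0.1, 0.8, -3.2]
gripper_width: 0.0219
gripper_force: 60.0
scene 77 phi(x,z) med -39.5 line u [-0.575   0.1212  0.8091] lean 43.7 reach 0.1051 far end [0.5177 0.0711 0.2671]
top few 0
tcp [ 0.5011 -0.001   0.322 ] [-179.7377    7.8753  -99.924 ] g [ 0.5006 -0.0035  0.3406]
```

The punch is still held, turned so that it leans 44° with its tip toward +y while the tool is nearly upright. I ease the grip so it swings to plumb, then regrip.

```bash
python3 drive.py '[[0,0,0,0,0,0],[0,0,0,0,0,0],[0,0,0,0,0,0],[0,0,0,0,0,0],[0,0,0,0,0,0],[0,0,0,0,0,0]]' 0 12
python3 -c "
from pm import *
axis()"
```

```text
time_s: 24.8
tcp_pos: [0.4998, -0.0019, 0.3223]
eef_rot: [-179.8, 8.0, -99.8]
contact_force: [0.6, -1.0, -2.6]
gripper_width: 0.0235
gripper_force: 12.0
scene 134 phi(x,z) med 13.5 line u [0.0533 0.0174 0.9984] lean 5.1 reach 0.1036 far end [ 0.505  -0.0076  0.2365]
top few 0
tcp [ 0.4998 -0.0019  0.3223] [-179.7761    8.0469  -99.8191] g [ 0.4993 -0.0045  0.3409]
```

It hangs plumb now. Regrip at 60 N and lean slowly toward the staging pose.

```bash
python3 drive.py '[[0,0,0,0,0,0],[0,0,0,0,0,0],[0,0,0,0,0,0],[0,0,0,0,0,0]]' 0 60
python3 - <<'E'
from st import *
from pm import axis
axis()
p,e,l=goal(68,54,-7,(-.03,-.13,.06));e=ori(68,54);q0=np.array(r.get_state()['joints'])
qS,c=IK(p,e,[2,14,-17,-60,-52,10]);print(p,l,q0.round(0),qS.round(1),c);np.save('qS.npy',qS)
toward(qS,3,(.2,.4,.6,.8,1))
E
```

```text
time_s: 25.23
tcp_pos: [0.4997, -0.0018, 0.3218]
eef_rot: [-179.9, 8.0, -99.8]
contact_force: [0.2, -0.2, -2.3]
gripper_width: 0.0221
gripper_force: 60.0
scene 139 phi(x,z) med 16.7 line u [0.0829 0.0354 0.9959] lean 3.8 reach 0.1011 far end [ 0.5046 -0.0102  0.2378]
top few 0
tcp [ 0.4997 -0.0018  0.3218] [-179.855     7.9983  -99.8257] g [ 0.4992 -0.0044  0.3404]
[0.5501 0.05   0.2159] 46.99999999999998 [ 16.   0. -10.  -7. -76. -25.] [-16.4  13.2 -12.7 -58.5 -70.9  18.6] 1.4749387811699656e-28
0.2 [ 10.   3. -10. -18. -75. -16.] [0.487 0.012 0.277] row [-0.004  0.015  0.046 -3.887 -8.658  0.92 ]
0.4 [  3.   5. -11. -28. -74.  -7.] [0.484 0.028 0.245] row [ -0.015   0.021   0.08   -5.261 -18.14    2.453]
0.6 [ -3.   8. -12. -38. -73.   1.] [0.493 0.044 0.225] row [ -0.029   0.014   0.102  -4.002 -27.882   4.601]
0.8 [-10.  11. -12. -48. -72.  10.] [0.516 0.053 0.216] row [ -0.041  -0.006   0.113  -0.107 -37.297   7.371]
1 [-16.  13. -13. -58. -71.  19.] [0.55  0.05  0.216] row [ -0.044  -0.041   0.113   6.299 -45.81   10.773]
```

```bash
python3 drive.py '[[0,0.002,0.006,-0.5,-1.2,0],[-0.001,0.005,0.015,-1.3,-3,0.3],[-0.003,0.01,0.031,-2.6,-5.8,0.6],[-0.004,0.015,0.046,-3.9,-8.7,0.9],[-0.008,0.017,0.057,-4.3,-11.9,1.4],[-0.011,0.019,0.069,-4.8,-15,1.9],[-0.015,0.021,0.08,-5.3,-18.1,2.5],[-0.019,0.019,0.087,-4.9,-21.4,3.2],[-0.023,0.017,0.094,-4.5,-24.6,3.9],[-0.027,0.015,0.1,-4.1,-26.8,4.4],[-0.029,0.014,0.102,-4,-27.9,4.6]]'
python3 - <<'E'
from st import *
from pm import axis
axis()
toward(np.load('qS.npy'),3,(.25,.5,.75,1))
E
```

```text
time_s: 26.25
tcp_pos: [0.4933, 0.0425, 0.2234]
eef_rot: [173.4, 35.8, -106.6]
contact_force: [0.5, -0.7, -3.0]
gripper_width: 0.0221
gripper_force: 60.0
scene 23 phi(x,z) med 14.7 line u [0.2095 0.2018 0.9568] lean 29.0 reach 0.1027 far end [0.4947 0.0646 0.1408]
top 41 phi(x,z) med 10.1 line u [0.2494 0.012  0.9683] lean 22.3 reach 0.1018 far end [0.4874 0.073  0.144 ]
tcp [0.4933 0.0425 0.2234] [ 173.4244   35.7738 -106.5757] g [0.4923 0.0314 0.2385]
0.25 [ -7.   9. -12. -43. -73.   6.] [0.503 0.048 0.22 ] row [-0.003 -0.009  0.009  1.651 -4.89   0.686]
0.5 [-10.  11. -12. -48. -72.  10.] [0.516 0.052 0.216] row [-0.007 -0.02   0.015  3.947 -9.657  1.382]
0.75 [-13.  12. -12. -53. -71.  14.] [0.532 0.053 0.215] row [ -0.011  -0.036   0.017   6.866 -14.236   2.099]
1 [-16.  13. -13. -58. -71.  19.] [0.55  0.05  0.216] row [ -0.014  -0.054   0.016  10.382 -18.566   2.846]
```

```bash
python3 drive.py '[[-0.001,-0.002,0.003,0.5,-1.5,0.2],[-0.002,-0.005,0.006,1,-3.2,0.4],[-0.003,-0.009,0.009,1.7,-4.9,0.7],[-0.005,-0.014,0.012,2.8,-7.3,1],[-0.007,-0.02,0.015,3.9,-9.7,1.4],[-0.009,-0.028,0.016,5.4,-12,1.7],[-0.011,-0.036,0.017,6.9,-14.2,2.1],[-0.012,-0.044,0.017,8.3,-16,2.4],[-0.013,-0.05,0.016,9.5,-17.6,2.7],[-0.014,-0.054,0.016,10.4,-18.6,2.8],[-0.014,-0.054,0.016,10.4,-18.6,2.8]]'
python3 - <<'E'
from st import *
from pm import axis
axis();print(r.get_state()['joints'])
E
```

```text
time_s: 27.27
tcp_pos: [0.5502, 0.0511, 0.2149]
eef_rot: [-179.7, 54.0, -111.7]
contact_force: [0.3, -0.0, -2.1]
gripper_width: 0.0222
gripper_force: 60.0
scene 120 phi(x,z) med 15.4 line u [0.2098 0.0404 0.9769] lean 42.0 reach 0.1018 far end [0.5739 0.0908 0.1433]
top 64 phi(x,z) med 12.4 line u [ 0.2358 -0.0326  0.9712] lean 40.4 reach 0.0992 far end [0.5652 0.097  0.1484]
tcp [0.5502 0.0511 0.2149] [-179.7307   54.0397 -111.7028] g [0.5445 0.037  0.226 ]
[-16.3096  13.0182 -12.541  -58.3463 -70.9989  18.4859]
```

The lean is about 41° with about 12.5° turn in the grip, and it is holding. Going to the focus with tool tilt 58°.

```bash
python3 - <<'E'
from st import *
for off in ((0,-.06,.02),(0,0,0)):
    p,e,l=goal(68,58,-12.5,off);e=ori(68,58);q,c=IK(p,e,r.get_state()['joints']);print(p,l,q.round(0),c,delta(p,e))
E
```

```text
[0.581  0.1223 0.1789] 45.5 [-12.  18. -14. -66. -66.  24.] 1.1770344354934587e-23 [-0.0161 -0.0023  0.0842  0.0392 -4.0225  0.2195]
[0.581  0.1823 0.1589] 45.5 [ -6.  19. -16. -70. -60.  25.] 3.002909969288578e-30 [-0.0328  0.0201  0.1409  0.0392 -4.0225  0.2195]
```

```bash
python3 drive.py '[[-0.001,0,0.005,0,-0.3,0],[-0.003,0,0.016,0,-0.9,0],[-0.006,-0.001,0.032,0,-1.6,0.1],[-0.009,-0.001,0.048,0,-2.4,0.1],[-0.012,-0.002,0.064,0,-3.2,0.2],[-0.015,-0.002,0.079,0,-4,0.2],[-0.018,0.001,0.092,0,-4,0.2],[-0.022,0.006,0.105,0,-4,0.2],[-0.026,0.012,0.12,0,-4,0.2],[-0.029,0.016,0.131,0,-4,0.2],[-0.032,0.019,0.138,0,-4,0.2],[-0.033,0.02,0.141,0,-4,0.2]]'
python3 - <<'E'
from st import *
from pm import axis
axis()
c=cap('scene');cv2.imwrite('pics/fin.png',cv2.resize(c['frame'][80:280,200:450,::-1],(750,600)))
E
```

```text
time_s: 28.37
tcp_pos: [0.5809, 0.1843, 0.1589]
eef_rot: [179.9, 58.1, -112.0]
contact_force: [-0.9, -0.1, -2.5]
gripper_width: 0.0217
gripper_force: 60.0
scene 180 phi(x,z) med 10.2 line u [-0.7772  0.0389 -0.6281] lean 172.7 reach 0.1017 far end [0.606  0.2313 0.0923]
top 47 phi(x,z) med 10.4 line u [ 0.81   -0.0173  0.5862] lean 4.1 reach 0.0967 far end [0.5731 0.2006 0.2617]
tcp [0.5809 0.1843 0.1589] [ 179.9301   58.0504 -111.981 ] g [0.575  0.1695 0.1689]
```

View pics/fin.png

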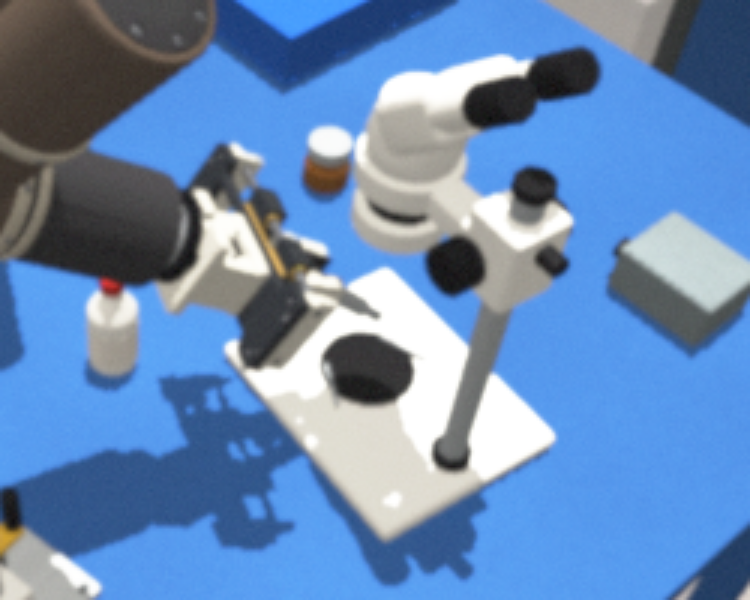

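The picture shows the punch leaning, with its tip at crop (375,316) under the ring light, clear of the microscope. I check that ray against the tool's lean plane.

```bash
python3 - <<'E'
from st import *
p,R=Rcur();M=R.as_matrix();g=p-M[:,2]*r.grip_depth;c=cap('scene')
for uv in((325,185.3),(324.3,184.6)):
    o,d=pts(c,[uv]);d=d[0];X=o+d*(((g-o)@M[:,1])/(d@M[:,1]));v=X-g
    print('tip',X,'L',np.linalg.norm(v),'lean',np.degrees(np.arccos(-v[2]/np.linalg.norm(v))))
print('F',F,proj(c,[F]))
C=cloud(c);q=(C-g)@M;m=(abs(q[...,1])<.015)&(q[...,2]>.035)&(abs(q[...,0])<.05)&(np.hypot(q[...,0],q[...,2])<.11);Q=q[m];b=np.polyfit(Q[:,2],Q[:,0],1);print(m.sum(),'slope deg',np.degrees(np.arctan(b[0])))
# depth-silhouette: image direction of punch vs. model for several phi
hsv=cv2.cvtColor(c['frame'],cv2.COLOR_RGB2HSV);w=C[m];print('farthest',w[np.argsort(Q[:,2])[-8:]].mean(0))
E
```

```text
tip [0.6015 0.2324 0.0903] L 0.10512403283235094 lean 41.37598027950028
tip [0.6005 0.23   0.094 ] L 0.10065407702100257 lean 41.64776264863952
F [0.6013 0.2325 0.1   ] [[325.4819 182.8675]]
90 slope deg 12.5245548719863
farthest [0.6046 0.2291 0.0962]
```

```bash
python3 -c "
from st import *
p,R=Rcur();print(R.inv().apply([.001,.0,.004]))"
python3 drive.py '[[0.0015,0,-0.001,0,0,0],[0.003,0,-0.0015,0,0,0],[0.003,0,-0.0015,0,0,0],[0.003,0,-0.0015,0,0,0],[0.003,0,-0.0015,0,0,0],[0.003,0,-0.0015,0,0,0],[0.003,0,-0.0015,0,0,0],[0.003,0,-0.0015,0,0,0],[0.003,0,-0.0015,0,0,0],[0.003,0,-0.0015,0,0,0]]'
python3 - <<'E'
from st import *
p,R=Rcur();M=R.as_matrix();g=p-M[:,2]*r.grip_depth;c=cap('scene')
C=cloud(c);q=(C-g)@M;m=(abs(q[...,1])<.015)&(q[...,2]>.035)&(abs(q[...,0])<.05)&(np.hypot(q[...,0],q[...,2])<.11);Q=q[m];b=np.polyfit(Q[:,2],Q[:,0],1);print(m.sum(),'slope deg',np.degrees(np.arctan(b[0])),'farthest',C[m][np.argsort(Q[:,2])[-8:]].mean(0),p)
phi=np.radians(12.5);d=M[:,2]*np.cos(phi)+M[:,0]*np.sin(phi);print('tip est',g+.099*d,'lean',np.degrees(np.arccos(-d[2])))
from k import keeper
try: keeper()
except Exception as x: print(x)
st=r.get_state();print(st['qd'])
E
```

```text
[-0.0036 -0.0009 -0.0018]
time_s: 29.4
tcp_pos: [0.5803, 0.1801, 0.1573]
eef_rot: [180.0, 58.0, -112.0]
contact_force: [-0.3, 0.1, -3.5]
gripper_width: 0.0219
gripper_force: 60.0
90 slope deg 12.089038690834451 farthest [0.6046 0.226  0.0948] [0.5803 0.1801 0.1573]
tip est [0.6008 0.2308 0.0979] lean 45.546304010131585
top 174 bar ang-90 11.072717539313345 -0.05881735073613742 0.05846208257741895 [ 0.5651 -0.2082]
[[ 0.6125 -0.2322  0.1496]
 [ 0.6053 -0.1912  0.1505]]
row ang-90 9.96745662245732
knob 0 
scene 243 bar ang-90 10.795073070410865 -0.08567111823882188 0.11624132709136822 [ 0.5542 -0.1339]
[[ 0.6165 -0.2333  0.1497]
 [ 0.608  -0.1919  0.1487]]
row ang-90 11.574812990654067
knob 37 [ 0.5561 -0.1365  0.0888]
[-0.0534  0.0277 -0.0127  0.0809 -0.0399 -0.079 ]
```

The phi in the grip is steady. I got the sign of that nudge wrong, so I redo it.

```bash
python3 drive.py '[[-0.002,0,0,0,0,0],[-0.004,-0.0005,0,0,0,0],[-0.006,-0.001,0,0,0,0],[-0.006,-0.001,0,0,0,0],[-0.006,-0.001,0,0,0,0],[-0.006,-0.001,0,0,0,0],[-0.006,-0.001,0,0,0,0],[-0.006,-0.001,0,0,0,0],[-0.006,-0.001,0,0,0,0],[-0.006,-0.001,0,0,0,0],[-0.006,-0.001,0,0,0,0],[-0.006,-0.001,0,0,0,0]]'
python3 - <<'E'
from st import *
p,R=Rcur();M=R.as_matrix();g=p-M[:,2]*r.grip_depth;c=cap('scene')
C=cloud(c);q=(C-g)@M;m=(abs(q[...,1])<.015)&(q[...,2]>.035)&(abs(q[...,0])<.05)&(np.hypot(q[...,0],q[...,2])<.11);Q=q[m];b=np.polyfit(Q[:,2],Q[:,0],1);print('slope deg',np.degrees(np.arctan(b[0])),'farthest',C[m][np.argsort(Q[:,2])[-8:]].mean(0),p)
phi=np.radians(12.5);d=M[:,2]*np.cos(phi)+M[:,0]*np.sin(phi);print('tip est',g+.099*d,'lean',np.degrees(np.arccos(-d[2])))
E
```

```text
time_s: 30.55
tcp_pos: [0.5824, 0.1826, 0.1623]
eef_rot: [180.0, 58.0, -112.0]
contact_force: [-0.6, 0.3, -3.4]
gripper_width: 0.0215
gripper_force: 60.0
slope deg 11.937318902636292 farthest [0.6072 0.2285 0.1004] [0.5824 0.1826 0.1623]
tip est [0.6029 0.2333 0.1029] lean 45.543578795576195
```

```bash
python3 -c "
from plant import r, viewer
print(r.close_job())"
```

```text
the job is handed in; nothing more can be done
None
```

The job is handed in at about 31 s: the keeper is shut on its stop, and the red punch is held at about 45° with its tip within about 5 mm of the focus by my measurements; on the way it slipped in the grip and the arm swung high near a wrist joint limit, so I re-hung it, and no judging result came back.

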